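# Balance the centrifuge inserts

## Robot

A 7-joint arm with a two-finger parallel gripper is mounted at the origin on the work surface. World frame = base frame: x ahead of the robot, y to its left, z up, the work surface at z = 0. Lengths are in m, angles in rad, forces in N, time in s.
With the tool pointing down it reaches from about 0.4 to 0.75 m from the base axis. Payload 19.5 kg.
Tool frame: the origin (TCP) lies midway between the tips of the shut fingers; the grasp point (between the pads) lies 19 mm behind it (r.grip_point_offset is the distance from the TCP to the grasp point, in m); z points along the fingers, y is the line along which they close (so a half turn about z gives the same grasp; the last joint's range is limited). The gripper opens to 85 mm and grips with 20 to 120 N. Pads are 22 mm wide; open, the fingers measure 114 mm over their backs; the gripper's body (76 mm by 85 mm) begins 54 mm behind the grasp point. The pads swing forward as they close: fully open they stand 13 mm farther back than shut.
Start: joints at [-1.37, 0.707, -0.028, 1.485, 0.022, 0.951, -0.075], TCP at [0.138, 0.558, 0.231] pointing down, gripper open.
Joint ranges: [-2.71, 2.71], [-0.32, 2.16], [-1.57, 1.52], [0, 2.45], [-1.46, 4.6], [0, 2.02], [-2.83, 2.83]. Speed limits (rad/s): [1.89, 1.89, 2.57, 2.57, 3.01, 3.01, 3.01].

## Interface

Orientations are given as a unit quaternion [w, x, y, z].
In Python, from station import r, cams gives the robot as it stands.
- The arm moves only by the shell command python3 -m creep 'ROWS' [OPENING] [FORCE]. ROWS is a JSON object of lists of equal length, an entry for each row: "xyz": the shift along the tool's x, y, z in units of 0.3 m (1.0 is 0.3 m), a list of three; "roll": the turn about the tool's z in units of 60 degrees (1.0 is 60 degrees). In form: {"xyz": [[dx, dy, dz], ...], "roll": [roll, ...]}. A call has 1 to 10 rows; each row is the pose to reach, as a shift and turn from the pose commanded when the call began, along the tool's axes at that moment; what a row does not reach only later rows make up. A row lasts 1/10 s, in which the tool goes at most 50 mm and 8.59 degrees, less where a joint would pass 70% of its speed; a pose out of reach is approached as far as the arm can. A call with a number of a shift or a turn outside -1 to 1 is refused whole. A call with a gripper value outside its range is refused whole. OPENING is the closure, from 0 (fully open) to 1 (shut), set as the call begins (- or left out, the last holds). The fingers move at their own pace and stop on an object; FORCE is the grip in N (left out, the last holds). Time passes only in rows, so rows that repeat a pose let the fingers close. It gives the time, the measured TCP pose, the force, the opening and the grip force at its end, in the units of the state.
- r.get_state(): the state, without advancing time (a new reading comes with each control period).
- cams.grab_frame(name): name is "scene" or "top" or "wrist"; returns a dict with "image" (420x560x3 uint8, blue, green, red), "intrinsics" (3x3 intrinsics, pixels), "k1" (the pictures are not rectified: a ray, as slopes to the right and down, at radius r is drawn at 1 + k1 r^2 times it, then the intrinsics apply), "xyz" and "attitude" of the camera in the world. Camera axes: x right, y down, z forward; pixel columns grow to the right and rows downward; lengths in m; the calibration is good to about 2 mm. A picture is of the moment at which its call begins. There is no depth.
- r.sign_off(): hands the job in; it is judged then, once.
The state is a dict: "clock": time; "qpos": joint angles; "qd": joint speeds; "tau": joint torques, N m; "tool_pos": TCP position; "ee_rot": TCP orientation; "force": force on the tool from outside, world axes, zero at the start; "wrist_torque": the same for the moment, N m; "gripper_width": finger opening in m; "grasp_force": force on a finger pad.
Only numpy, scipy, OpenCV 4.12 (cv2) and the standard library are available. Lean on these libraries where they do the work, as an engineer would, in place of code of your own. Each camera call takes 0.05 s, during which the arm holds its last target. There are 200 camera calls.

## Task

First lift the transport clip off the balance and leave it in the shallow metal tray. Then turn every metal block insert on the desk over so that its pockets face up and set it flat on the floor of the balance's rectangular pan (side by side if there are two), and balance it by adding brass weights to the round pan until the beam is level, with the pointer in line with the fixed index bar. Weights that are not needed stay on the desk; leave the other things on the desk where they are.

Things in the scene. Friction and masses are not known exactly. Their poses are not given: they have to be found in the camera images.
- load_pan_top (a point): Centre of the floor of the balance's rectangular pan, 130 mm (x) x 184 mm (y), with a rim 6 mm high above that floor. It hangs 170 mm from the beam's pivot on the balance's -y side, 90 mm above the desk when level; it stays level as it rises and sinks. z up, x and y along the balance's own axes.
- weight_pan_top (a point): Centre of the floor of the balance's round pan, 174 mm in diameter, rim 6 mm high, 170 mm from the pivot on the +y side, 90 mm above the desk when level; stays level as it rises and sinks.
- beam (a joint): Tilt of the beam in rad: 0 level, positive with the rectangular pan down. It springs towards 0; an excess of 200 g on a pan tilts it about 0.07 rad, and stops hold it at +-0.11 (pans 19 mm up or down). A flat upright pointer, 12 mm wide and 207 mm high above the desk, stands on the beam in front of a fixed dark index bar of the same width and 210 mm high; in line means level. Level for this job means within about 50 g, i.e. 0.018 rad.
- clip_center (a point): Grey transport clip, 44 x 24 x 70 mm: a channel standing over the tops of pointer and index bar that locks the beam, with a fin on top, 34 mm long (x), 12 mm thick (y) and 34 mm high, to hold it by. The point is half-way up (35 mm above its foot); the fin's centre is 18 mm above it. Legs reach 30 mm down over the bars: lift it straight up by more than that.
- slide_tray_in (a point): Centre of the inner floor of the shallow aluminium tray, 160 mm (x) x 120 mm (y), walls 22 mm high and 3 mm thick, fixed on the desk.
- insert_a_center (a point): Metal block insert of a centrifuge bucket, 76 x 58 x 26 mm, low kind, to be weighed (under 1 kg, close to a multiple of 200 g). One large face is plain; the other has six square open pockets 18 mm deep. At the start it lies pockets down. The point is the centre of the block; x runs along the 76 mm, y along the 58 mm, z points out of the plain face (up at the start, down once the pockets are up). May be absent.
- insert_b_center (a point): Metal block insert of a centrifuge bucket, 76 x 58 x 26 mm, low kind, to be weighed (under 1 kg, close to a multiple of 200 g). One large face is plain; the other has six square open pockets 18 mm deep. At the start it lies pockets down. The point is the centre of the block; x runs along the 76 mm, y along the 58 mm, z points out of the plain face (up at the start, down once the pockets are up). May be absent.
- insert_c_center (a point): Metal block insert of a centrifuge bucket, 76 x 58 x 38 mm, tall kind, to be weighed (under 1 kg, close to a multiple of 200 g). One large face is plain; the other has six square open pockets 18 mm deep. At the start it lies pockets down. The point is the centre of the block; x runs along the 76 mm, y along the 58 mm, z points out of the plain face (up at the start, down once the pockets are up). May be absent.
- big_weight_1_center (a point): Brass knob weight of 400 g: square body 36 x 36 x 36 mm, above it a thin neck and a round head of 24 mm diameter whose underside is 52 mm and top 70 mm above the foot. The point is on its axis, half-way up (35 mm above the foot); z points to the head.
- big_weight_2_center (a point): Brass knob weight of 400 g: square body 36 x 36 x 36 mm, above it a thin neck and a round head of 24 mm diameter whose underside is 52 mm and top 70 mm above the foot. The point is on its axis, half-way up (35 mm above the foot); z points to the head.
- big_weight_3_center (a point): Brass knob weight of 400 g: square body 36 x 36 x 36 mm, above it a thin neck and a round head of 24 mm diameter whose underside is 52 mm and top 70 mm above the foot. The point is on its axis, half-way up (35 mm above the foot); z points to the head.
- small_weight_1_center (a point): Brass knob weight of 200 g: square body 28 x 28 x 26 mm, above it a thin neck and a round head of 20 mm diameter whose underside is 42 mm and top 58 mm above the foot. The point is on its axis, half-way up (29 mm above the foot); z points to the head.
- small_weight_2_center (a point): Brass knob weight of 200 g: square body 28 x 28 x 26 mm, above it a thin neck and a round head of 20 mm diameter whose underside is 42 mm and top 58 mm above the foot. The point is on its axis, half-way up (29 mm above the foot); z points to the head.
- stain_bottle: Amber bottle 52 mm across, 120 mm high; bystander. Origin under its foot.
- note_pad: Yellow note pad 70 x 70 x 14 mm; bystander. Origin at its underside.
- reagent_jar: White jar 70 mm across, 90 mm high; bystander. Origin under its foot.
- slide_mailer: White plastic slide case, 85 x 32 x 18 mm; bystander. Origin at its underside.
There are look-alikes about, which are no part of the job. Leave any brown look-alike of the part that bears insert_b_center alone. Leave any turquoise look-alike of the part that bears insert_a_center alone.

How it is judged:
By the outcome, as a careful person would: the job done as asked, in the order asked, and still so for the second after the job is handed in, with the robot touching nothing.
Of insert_a, insert_b, insert_c only 1 to 2 are there at a start; the rules pass over those that are not, and their reading is None.
At some moment in a run one of insert_a, insert_b, insert_c, big_weight_1, big_weight_2, big_weight_3, small_weight_1, small_weight_2 may be knocked a few centimetres aside while the robot is not near it.
Once in a run the grip may slacken for a moment while it holds something.
It also fails if it takes over 210 s, if anything falls off the work surface, if the arm or the gripper's body presses on something with over 40 N, if the wrist force passes 120 N, or if a joint passes its speed limit or range.

## Working session

There is one attempt and no reset: what is moved stays moved. The work goes in short steps, Python scripts to look and compute and a shell command to move; the robot and the scene stay as the last step left them, time stands still between calls to the robot, and variables do not carry over. Pictures are saved under pics/ and viewed, at most 14 in all, crops included, and the job is handed in when it is done.

```bash
mkdir -p pics; ls
python3 - <<'E'
from station import r,cams
import cv2
s=r.get_state();print({k:s[k] for k in('clock','tool_pos','ee_rot','gripper_width')}, r.grip_point_offset)
for n in('top','scene'):
    f=cams.grab_frame(n);print(n,f['intrinsics'],f['k1'],f['xyz'],f['attitude'])
    cv2.imwrite(f'pics/{n}0.png',cv2.resize(f['image'],(800,600),interpolation=cv2.INTER_CUBIC))
E
```

```text
pics
{'clock': 0.0, 'tool_pos': array([0.13818282, 0.5578762 , 0.23083092]), 'ee_rot': array([-3.12939537e-05,  1.21059352e-01,  9.92645120e-01, -5.46310511e-04]), 'gripper_width': 0.08542583563529045} 0.0187
top [[446.36319071   0.         277.7464769 ]
 [  0.         446.36319071 202.44135282]
 [  0.           0.           1.        ]] -0.12250867683454641 [0.37338828 0.04245292 1.25837446] [ 0.04015415 -0.6978452   0.71362603 -0.04623431]
scene [[459.31311182   0.         282.87087259]
 [  0.         459.31311182 208.50778455]
 [  0.           0.           1.        ]] -0.013437664531628481 [1.16630342 0.48710946 1.03601086] [-0.16322888  0.43140024  0.82838067 -0.31786102]
```

View pics/top0.png

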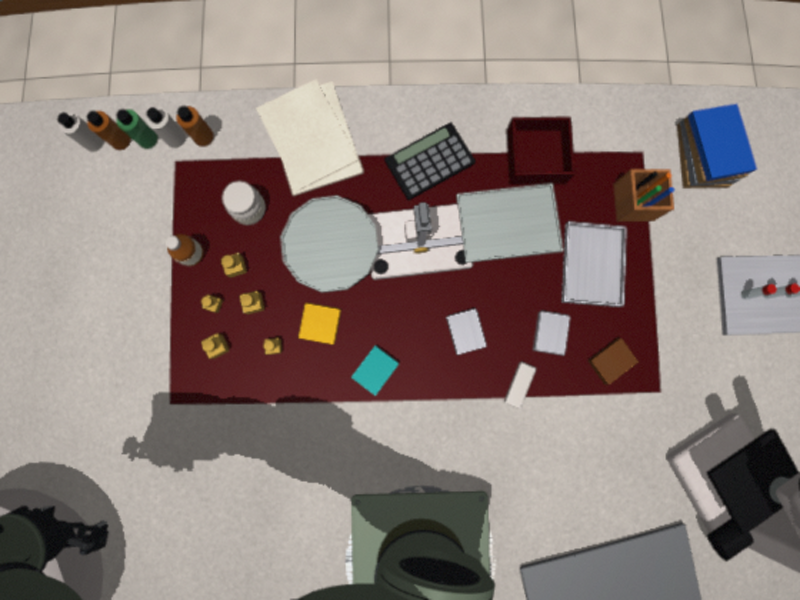

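View pics/scene0.png

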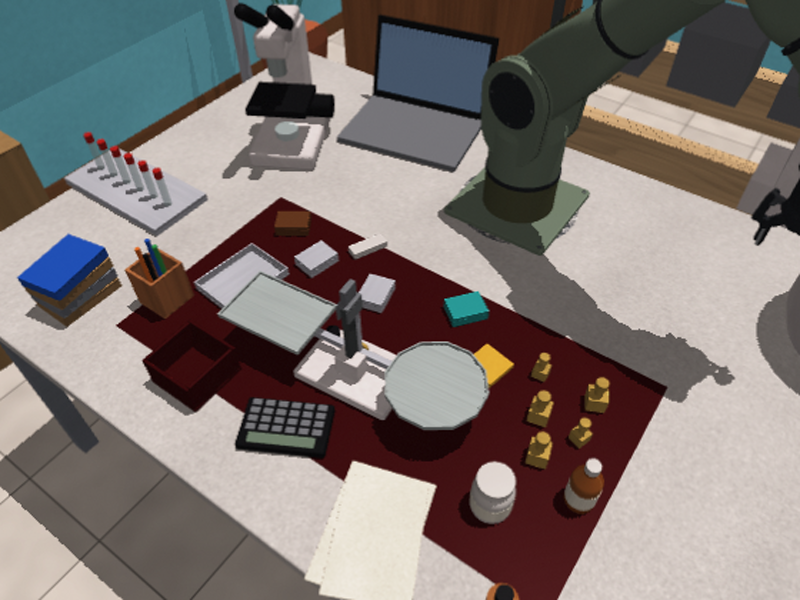

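Top view (800x600): silver blocks at (466,331) and (552,333) are the insert candidates. The turquoise block (375,370), the brown block (614,361), the mailer (520,384) and the pad (320,323) are not. The clip is at (424,215), the tray at (595,264), the weights at (233,264), (251,300), (214,345), (211,302) and (272,345). I'll take a closer crop before reaching.

```bash
cat > h.py <<'E'
from station import r,cams
import cv2, numpy as np
from scipy.spatial.transform import Rotation as R
def rot(q): return R.from_quat(np.roll(q,-1)).as_matrix()
def ray(f,u,v):
    K=f['intrinsics'];xd=np.array([(u-K[0,2])/K[0,0],(v-K[1,2])/K[1,1]]);x=xd.copy()
    for _ in range(20): x=xd/(1+f['k1']*(x@x))
    return rot(f['attitude'])@np.array([*x,1])
def pix(f,u,v,z):
    d=ray(f,u,v);c=np.array(f['xyz']);return c+d*(z-c[2])/d[2]
def proj(f,p):
    c=rot(f['attitude']).T@(np.array(p)-f['xyz']);x=c[:2]/c[2];x=x*(1+f['k1']*(x@x))
    K=f['intrinsics'];return K[:2,:2]@x+K[:2,2]
def go(x,y,z,yaw=None):
    """shift/roll units to TCP target; yaw = world dir (deg) of tool y, mod 180"""
    s=r.get_state();M=rot(s['ee_rot']);d=M.T@(np.array([x,y,z])-s['tool_pos'])/.3
    cy=np.degrees(np.arctan2(M[1,1],M[0,1]));ro=None
    if yaw is not None: ro=-((yaw-cy+90)%180-90)/60
    print('xyz',np.round(d,3),'roll',None if ro is None else round(ro,3),'q7',round(s['qpos'][6],2),'yaw',round(cy,1))
def st():
    s=r.get_state();M=rot(s['ee_rot']);print(round(s['clock'],1),np.round(s['tool_pos'],4),'yaw',round(np.degrees(np.arctan2(M[1,1],M[0,1])),1),'w',round(s['gripper_width'],4),'g',round(s['grasp_force'],1),'F',np.round(s['force'],1),'q7',round(s['qpos'][6],2))
def crop(f,x0,y0,w,h,k): return cv2.resize(f['image'][y0:y0+h,x0:x0+w],None,fx=k,fy=k,interpolation=cv2.INTER_CUBIC)
E
python3 - <<'E'
from h import *
t=cams.grab_frame('top');s=cams.grab_frame('scene')
a=crop(t,250,125,100,75,4);b=crop(t,300,205,100,75,4);c=crop(s,190,180,100,75,4);d=crop(t,110,165,100,75,4)
cv2.imwrite('pics/c1.png',np.vstack([np.hstack([a,b]),np.hstack([c,d])]))
E
```

```text
(no output)
```

View pics/c1.png

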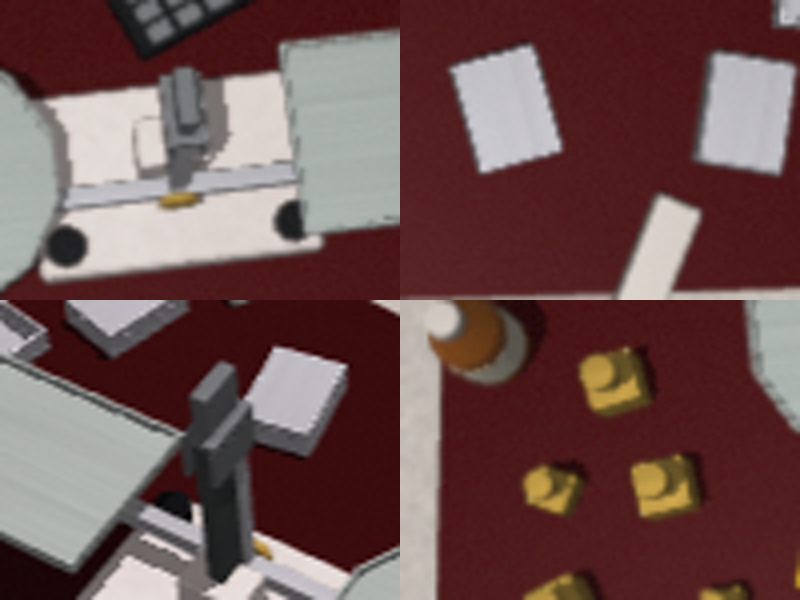

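Run:
```python
from h import *
t=cams.grab_frame('top');s=cams.grab_frame('scene')
A=lambda x,y:(250+x/4,125+y/4)
B=lambda x,y:(300+(x-400)/4,205+y/4)
C=lambda x,y:(190+x/4,180+(y-300)/4)
P=lambda x,y:(x*.7,y*.7)
D=lambda x,y:(110+(x-400)/4,165+(y-300)/4)
f=lambda n,fr,p,z:print(n,np.round(pix(fr,*p,z),4))
f('fin top top',t,A(185,97),.25);f('fin scene',s,C(214,378),.25)
for c in [(281,43),(302,235)]: f('pan left corners',t,A(*c),.096)
for c in [(553,184),(562,250),(458,195)]: f('pan corners',t,P(*c),.096)
f('roundpan',t,P(331,243),.096); f('rp l',t,P(281,243),.096);f('rp r',t,P(381,243),.096)
for c in [(65,197),(295,172)]: f('beam',t,A(*c),.1)
for h in(.026,.038):
  for q in ([(450,68),(532,44),(562,152),(481,174)],[(711,52),(796,66),(780,174),(695,160)]):
    w=np.array([pix(t,*B(*c),h)[:2] for c in q]);print(h,np.round(w.mean(0),4),'sides',np.round([np.linalg.norm(w[i]-w[i-1]) for i in range(4)],4),'long yaw',np.degrees(np.arctan2(*(w[1]-w[2])[::-1])).round(1))
for c in [(567,224),(626,228),(621,304),(563,301)]: f('tray rim',t,P(*c),.022)
for c,z in [((600,372),.07),((651,477),.07),((540,486),.058)]: f('w head',t,D(*c),z)
```

```text
fin top top [ 0.6203 -0.0133  0.25  ]
fin scene [ 0.6209 -0.012   0.25  ]
pan left corners [ 0.694  -0.0874  0.096 ]
pan left corners [ 0.5631 -0.0966  0.096 ]
pan corners [ 0.7108 -0.2704  0.096 ]
pan corners [ 0.5832 -0.2799  0.096 ]
pan corners [ 0.6919 -0.0883  0.096 ]
roundpan [0.6051 0.1509 0.096 ]
rp l [0.6073 0.2441 0.096 ]
rp r [0.603  0.0581 0.096 ]
beam [0.5911 0.0594 0.1   ]
beam [ 0.6048 -0.093   0.1   ]
0.026 [ 0.4384 -0.1031] sides [0.0761 0.0597 0.0775 0.0583] long yaw 13.5
0.026 [ 0.4317 -0.2705] sides [0.0763 0.061  0.0764 0.0606] long yaw -11.5
0.038 [ 0.4378 -0.1017] sides [0.0754 0.0591 0.0768 0.0577] long yaw 13.5
0.038 [ 0.4311 -0.2675] sides [0.0755 0.0604 0.0757 0.06  ] long yaw -11.5
tray rim [ 0.6492 -0.3138  0.022 ]
tray rim [ 0.6394 -0.4353  0.022 ]
tray rim [ 0.4858 -0.414   0.022 ]
tray rim [ 0.4946 -0.2967  0.022 ]
w head [0.5795 0.3491 0.07  ]
w head [0.507  0.3135 0.07  ]
w head [0.5038 0.3929 0.058 ]
```

Run:
```python
from h import *
st();go(.6205,-.0127,.32,95.2)
```

```text
0.3 [0.1382 0.5581 0.2311] yaw 76.1 w 0.0854 g 0.0 F [-0.1  0.3  0.3] q7 -0.08
xyz [-2.018 -1.46  -0.296] roll -0.318 q7 -0.08 yaw 76.1
```

```bash
python3 -m creep '{"xyz":[[0,0,-0.15],[-0.3,-0.2,-0.296],[-1,-0.73,-0.296],[-1,-0.73,-0.296],[-1,-0.73,-0.296],[-1,-0.73,-0.296],[-1,-0.73,-0.296],[-1,-0.73,-0.296],[-1,-0.73,-0.296],[-1,-0.73,-0.296]],"roll":[0,0,0,0,0,0,0,0,0,0]}' 0.3
python3 -m creep '{"xyz":[[-1,-0.73,0],[-1,-0.73,0],[-1,-0.73,0],[-1,-0.73,0],[-1,-0.73,0],[-1,-0.73,0],[-1,-0.73,0],[-1,-0.73,0],[-1,-0.73,0],[-1,-0.73,0]],"roll":[-0.318,-0.318,-0.318,-0.318,-0.318,-0.318,-0.318,-0.318,-0.318,-0.318]}'
python3 - <<'E'
from h import *
st();go(.6205,-.0127,.222,95.2)
f=cams.grab_frame('wrist');print(proj(f,(.6205,-.0127,.25)))
cv2.imwrite('pics/w1.png',f['image'])
E
```

```text
clock: 1.3
tool_pos: [0.379, 0.2705, 0.3204]
ee_rot: [0.001, 0.124, 0.992, -0.0]
force: [-0.9, -0.2, -0.0]
gripper_width: 0.0597
grasp_force: 0.0
clock: 2.3
tool_pos: [0.6152, -0.0106, 0.3196]
ee_rot: [-0.0, -0.045, 0.999, 0.0]
force: [-0.1, -0.2, 0.1]
gripper_width: 0.06
grasp_force: 0.0
2.3 [ 0.6152 -0.0106  0.3196] yaw 95.2 w 0.06 g 0.0 F [-0.1 -0.2  0.1] q7 1.57
xyz [-0.017 -0.009  0.325] roll -0.0 q7 1.57 yaw 95.2
[275.4305745  223.51740936]
```

View pics/w1.png

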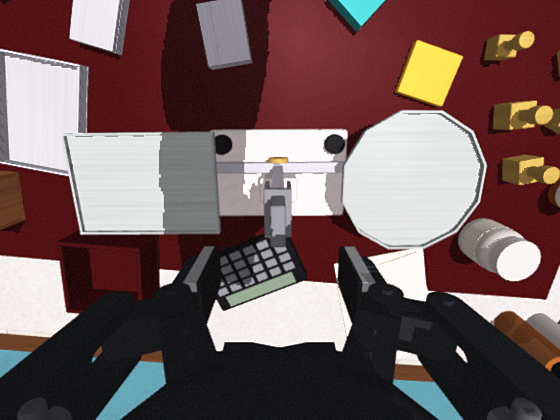

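Wrist view: the fin is at about (278,215), close to the predicted (275,223) and between the fingers. Going down on it.

```bash
python3 -m creep '{"xyz":[[-0.017,-0.009,0.05],[-0.017,-0.009,0.15],[-0.017,-0.009,0.25],[-0.017,-0.009,0.32],[-0.017,-0.009,0.32],[-0.017,-0.009,0.32]],"roll":[0,0,0,0,0,0]}'
python3 -m creep '{"xyz":[[0,0,0],[0,0,0],[0,0,0],[0,0,0],[0,0,0],[0,0,0],[0,0,0],[0,0,0]],"roll":[0,0,0,0,0,0,0,0]}' 1 50
python3 -m creep '{"xyz":[[0,0,-0.05],[0,0,-0.1],[0,0,-0.2],[0,0,-0.3],[0,0,-0.3],[0,0,-0.3]],"roll":[0,0,0,0,0,0]}'
python3 - <<'E'
from h import *
st();f=cams.grab_frame('scene')
cv2.imwrite('pics/s2.png',crop(f,170,80,140,105,4))
go(.567,-.365,.32,95.2)
E
```

```text
clock: 2.95
tool_pos: [0.6207, -0.0129, 0.2246]
ee_rot: [0.0, -0.045, 0.999, 0.0]
force: [0.0, -0.1, 0.3]
gripper_width: 0.0598
grasp_force: 0.0
clock: 3.75
tool_pos: [0.6208, -0.0133, 0.2246]
ee_rot: [0.0, -0.045, 0.999, 0.0]
force: [-1.4, 1.4, 5.9]
gripper_width: 0.011
grasp_force: 52.6
clock: 4.35
tool_pos: [0.6206, -0.0136, 0.314]
ee_rot: [0.0, -0.045, 0.999, -0.0]
force: [-0.8, 0.6, -1.1]
gripper_width: 0.0107
grasp_force: 51.6
4.3 [ 0.6206 -0.0136  0.314 ] yaw 95.2 w 0.0107 g 51.6 F [-0.8  0.6 -1.1] q7 1.57
xyz [ 0.283 -1.151 -0.022] roll -0.001 q7 1.57 yaw 95.2
```

View pics/s2.png

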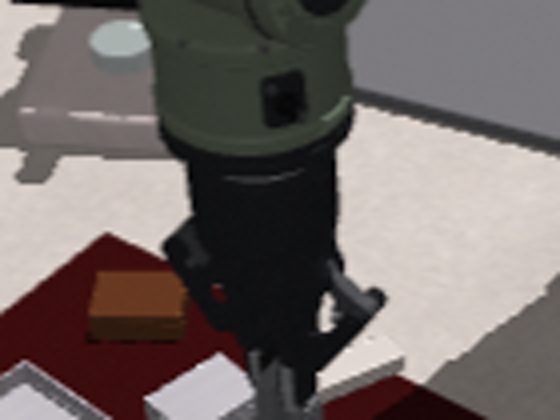

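The clip is held clear of the bars (width 10.7 mm). Now to the tray.

```bash
python3 -m creep '{"xyz":[[0.05,-0.15,0],[0.1,-0.3,0],[0.15,-0.45,0],[0.2,-0.6,0],[0.25,-0.75,0],[0.283,-0.9,0],[0.283,-1,0],[0.283,-1,0],[0.283,-1,0]],"roll":[0,0,0,0,0,0.1,0.18,0.18,0.18]}'
python3 - <<'E'
from h import *
st();go(.567,-.365,.052,85)
E
```

```text
clock: 5.3
tool_pos: [0.5629, -0.3199, 0.3128]
ee_rot: [-0.001, 0.049, 0.999, 0.0]
force: [1.1, 0.1, -0.7]
gripper_width: 0.011
grasp_force: 51.7
5.3 [ 0.5629 -0.3199  0.3128] yaw 84.4 w 0.011 g 51.7 F [ 1.1  0.1 -0.7] q7 1.9
xyz [-0.03  -0.149  0.869] roll -0.01 q7 1.9 yaw 84.4
```

```bash
python3 -m creep '{"xyz":[[-0.03,-0.149,0],[-0.03,-0.149,0.16],[-0.03,-0.149,0.32],[-0.03,-0.149,0.48],[-0.03,-0.149,0.64],[-0.03,-0.149,0.78],[-0.03,-0.149,0.84],[-0.03,-0.149,0.865],[-0.03,-0.149,0.875],[-0.03,-0.149,0.875]],"roll":[0,0,0,0,0,0,0,0,0,0]}'
python3 - <<'E'
from h import *
st();f=cams.grab_frame('scene')
cv2.imwrite('pics/s3.png',crop(f,120,130,140,105,4))
E
```

```text
clock: 6.3
tool_pos: [0.5682, -0.3651, 0.0525]
ee_rot: [0.001, 0.049, 0.999, -0.0]
force: [0.0, 0.1, -0.1]
gripper_width: 0.011
grasp_force: 51.6
6.3 [ 0.5682 -0.3651  0.0525] yaw 84.4 w 0.011 g 51.6 F [ 0.   0.1 -0.1] q7 1.93
```

View pics/s3.png

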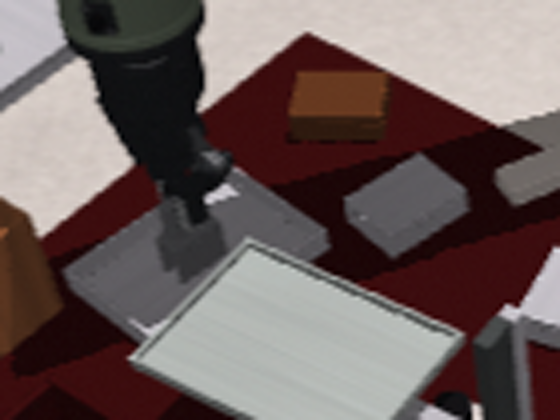

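The clip stands inside the tray, about 3 mm above the floor. I'll lower a bit more, release and rise.

```bash
python3 -m creep '{"xyz":[[0,0,0.005],[0,0,0.01],[0,0,0.014],[0,0,0.014]],"roll":[0,0,0,0]}'
python3 -m creep '{"xyz":[[0,0,0],[0,0,0],[0,0,0],[0,0,0],[0,0,-0.1],[0,0,-0.3],[0,0,-0.45],[0,0,-0.45]],"roll":[0,0,0,0,0,0,0,0]}' 0.4
python3 - <<'E'
from h import *
st()
t=cams.grab_frame('top');s=cams.grab_frame('scene');w=cams.grab_frame('wrist')
a=np.vstack([crop(t,300,205,100,75,4),crop(s,190,180,100,75,4)]);cv2.imwrite('pics/c4.png',np.hstack([a,crop(w,100,0,300,420,1)[:,:,:]]) if 0 else np.hstack([a,cv2.resize(w['image'],(400,300)).repeat(1,0).copy() if 0 else np.vstack([cv2.resize(w['image'],(400,300)),crop(s,120,130,100,75,4)])]))
E
```

```text
clock: 6.75
tool_pos: [0.5678, -0.3654, 0.0477]
ee_rot: [0.0, 0.049, 0.999, -0.0]
force: [-0.2, -0.0, 2.4]
gripper_width: 0.011
grasp_force: 52.1
clock: 7.55
tool_pos: [0.5694, -0.3665, 0.1887]
ee_rot: [0.004, 0.049, 0.999, -0.002]
force: [0.3, -0.9, -1.1]
gripper_width: 0.0511
grasp_force: 0.0
7.5 [ 0.5694 -0.3665  0.1887] yaw 84.4 w 0.0511 g 0.0 F [ 0.3 -0.9 -1.1] q7 1.95
```

View pics/c4.png

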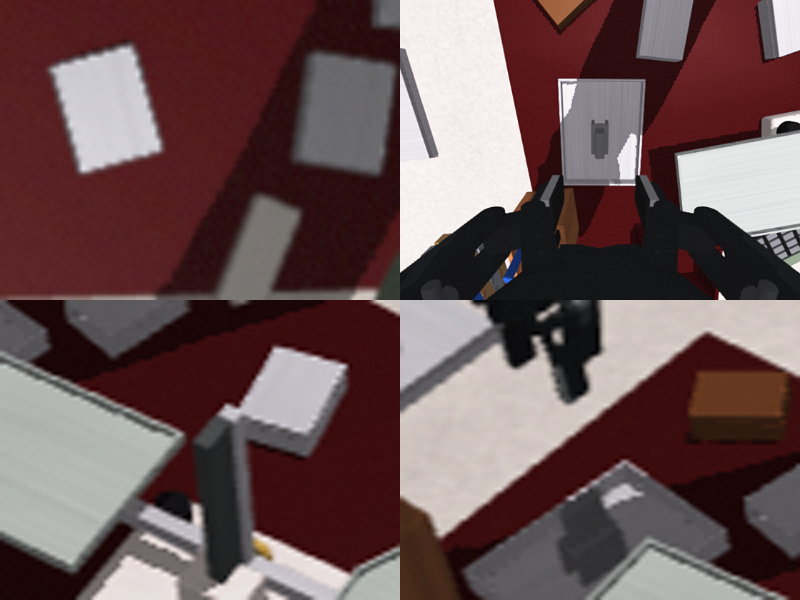

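Run:
```python
from h import *
t=cams.grab_frame('top');s=cams.grab_frame('scene')
B=lambda x,y:(300+x/4,205+y/4)
for q in ([(50,68),(132,44),(162,152),(81,174)],[(311,52),(396,66),(380,174),(295,160)]):
  for h in(.026,.038):
    print(h)
    for c in q:
      p=pix(t,*B(*c),h);g=lambda z:(((proj(s,[*p[:2],z])-[190,180])*4+[0,300]).round(0))
      print('top',g(h),'bot',g(0))
```

```text
0.026
top [308. 431.] bot [309. 454.]
top [233. 410.] bot [235. 434.]
top [274. 340.] bot [276. 364.]
top [345. 360.] bot [345. 384.]
0.038
top [309. 420.] bot [310. 454.]
top [234. 400.] bot [237. 434.]
top [276. 330.] bot [278. 364.]
top [346. 350.] bot [347. 384.]
0.026
top [111. 334.] bot [114. 358.]
top [ 62. 295.] bot [ 66. 318.]
top [138. 249.] bot [141. 272.]
top [187. 286.] bot [189. 310.]
0.038
top [113. 324.] bot [118. 358.]
top [ 64. 285.] bot [ 70. 319.]
top [140. 239.] bot [144. 273.]
top [188. 276.] bot [192. 311.]
```

The clip is standing in the tray, and both inserts are where I measured them. They are the low kind: the top edges match the 26 mm projection. Now to insert 1.

Run:
```python
from h import *
go(.4627,-.0973,.15,103.5)
```

```text
xyz [0.434 0.854 0.105] roll -0.319 q7 1.95 yaw 84.4
```

```bash
python3 -m creep '{"xyz":[[0.434,0.854,0],[0.434,0.854,0],[0.434,0.854,0],[0.434,0.854,0.05],[0.434,0.854,0.1],[0.434,0.854,0.1],[0.434,0.854,0.1],[0.434,0.854,0.1],[0.434,0.854,0.1]],"roll":[-0.319,-0.319,-0.319,-0.319,-0.319,-0.319,-0.319,-0.319,-0.319]}' 0
python3 - <<'E'
from h import *
st();go(.4627,-.0973,.004,103.5)
f=cams.grab_frame('wrist');cv2.imwrite('pics/w5.png',f['image'])
M=[(.4384,-.1031)]
a=np.radians(13.5);u=np.array([np.cos(a),np.sin(a)]);v=np.array([-u[1],u[0]])
for i,j in((1,1),(1,-1),(-1,-1),(-1,1)): print(proj(f,[*(np.array(M[0])+i*.038*u+j*.029*v),.026]).round(0))
E
```

```text
clock: 8.7
tool_pos: [0.4634, -0.0984, 0.1521]
ee_rot: [-0.0, -0.117, 0.993, -0.0]
force: [0.9, -0.4, -0.2]
gripper_width: 0.0854
grasp_force: 0.0
8.7 [ 0.4634 -0.0984  0.1521] yaw 103.5 w 0.0854 g 0.0 F [ 0.9 -0.4 -0.2] q7 1.8
xyz [0.001 0.004 0.494] roll -0.001 q7 1.8 yaw 103.5
[311. 211.]
[249. 211.]
[247. 127.]
[314. 127.]
```

View pics/w5.png

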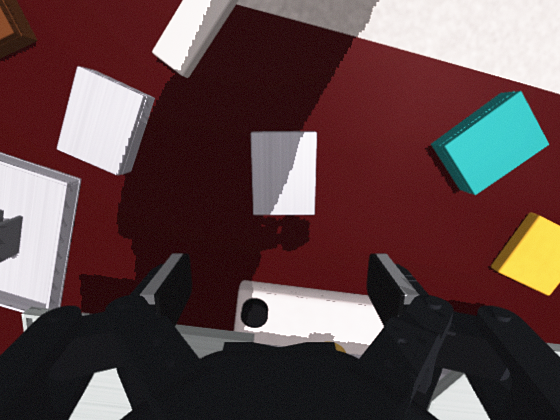

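Wrist view: insert 1 has corners at (250,132) to (316,214), within 3 mm of the prediction. Descend, grip the far end and lift.

```bash
python3 -m creep '{"xyz":[[0.007,0.007,0.1],[0.007,0.007,0.2],[0.007,0.007,0.3],[0.007,0.007,0.4],[0.007,0.007,0.47],[0.007,0.007,0.49],[0.007,0.007,0.494],[0.007,0.007,0.494]],"roll":[0,0,0,0,0,0,0,0]}'
python3 -m creep '{"xyz":[[0,0,0],[0,0,0],[0,0,0],[0,0,0],[0,0,0],[0,0,0]],"roll":[0,0,0,0,0,0]}' 1 20
python3 -m creep '{"xyz":[[0,0,-0.05],[0,0,-0.1],[0,0,-0.2],[0,0,-0.3],[0,0,-0.35],[0,0,-0.35],[0,0,-0.35]],"roll":[0,0,0,0,0,0,0]}'
python3 - <<'E'
from h import *
st();f=cams.grab_frame('scene');w=cams.grab_frame('wrist')
cv2.imwrite('pics/s6.png',np.hstack([crop(f,210,120,100,105,4),cv2.resize(w['image'],(400,300))[:].copy() if 0 else np.vstack([cv2.resize(w['image'],(400,300)),np.zeros((120,400,3),np.uint8)])]))
E
```

```text
clock: 9.55
tool_pos: [0.461, -0.0964, 0.0049]
ee_rot: [0.0, -0.117, 0.993, -0.0]
force: [-0.4, 0.2, 0.3]
gripper_width: 0.0855
grasp_force: 0.0
clock: 10.15
tool_pos: [0.4611, -0.0961, 0.005]
ee_rot: [0.001, -0.117, 0.993, -0.0]
force: [0.3, 0.7, 9.3]
gripper_width: 0.0579
grasp_force: 21.4
clock: 10.85
tool_pos: [0.4606, -0.0961, 0.1089]
ee_rot: [-0.0, -0.118, 0.993, -0.0]
force: [0.2, -0.7, -6.3]
gripper_width: 0.0575
grasp_force: 29.9
10.8 [ 0.4606 -0.0961  0.1089] yaw 103.5 w 0.0575 g 29.9 F [ 0.2 -0.7 -6.3] q7 1.78
```

View pics/s6.png

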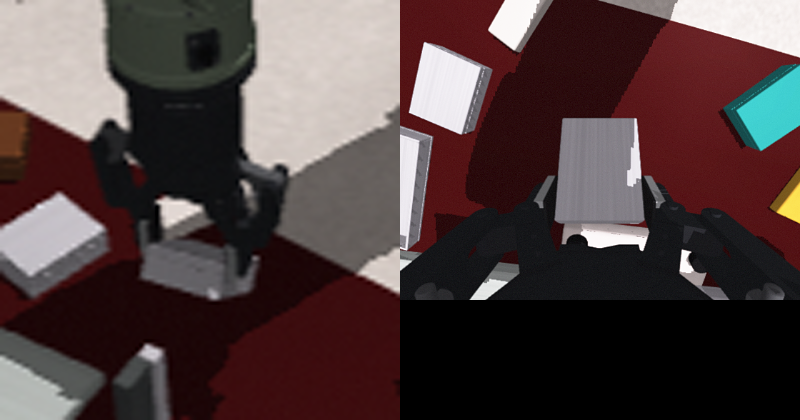

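The insert is held at about 600 g, but it stayed horizontal: the pads' friction stops it swinging. I'll set it down and regrip with a smaller pad overlap (nearer the end and the top edge), so it can swing to hanging.

```bash
python3 -m creep '{"xyz":[[0,0,0.1],[0,0,0.2],[0,0,0.3],[0,0,0.34],[0,0,0.35],[0,0,0.35]],"roll":[0,0,0,0,0,0]}'
python3 -m creep '{"xyz":[[0,0,0],[0,0,0],[0,0,0],[0,0,-0.035],[-0.025,0,-0.035],[-0.05,0,-0.035],[-0.05,0,-0.035]],"roll":[0,0,0,0,0,0,0]}' 0
python3 -m creep '{"xyz":[[0,0,0],[0,0,0],[0,0,0],[0,0,0],[0,0,0],[0,0,0]],"roll":[0,0,0,0,0,0]}' 1 20
python3 -m creep '{"xyz":[[0,0,-0.03],[0,0,-0.06],[0,0,-0.09],[0,0,-0.12],[0,0,-0.15],[0,0,-0.2],[0,0,-0.25],[0,0,-0.3],[0,0,-0.3]],"roll":[0,0,0,0,0,0,0,0,0]}'
python3 - <<'E'
from h import *
st();f=cams.grab_frame('scene');w=cams.grab_frame('wrist')
cv2.imwrite('pics/s7.png',np.hstack([crop(f,210,120,100,105,4),np.vstack([cv2.resize(w['image'],(400,300)),np.zeros((120,400,3),np.uint8)])]))
E
```

```text
clock: 11.55
tool_pos: [0.461, -0.0957, 0.0036]
ee_rot: [0.0, -0.118, 0.993, 0.0]
force: [1.5, 1.8, 0.2]
gripper_width: 0.0574
grasp_force: 37.7
clock: 12.25
tool_pos: [0.4766, -0.0921, 0.0148]
ee_rot: [0.001, -0.118, 0.993, -0.0]
force: [0.5, 0.0, 0.3]
gripper_width: 0.0854
grasp_force: 0.0
clock: 12.85
tool_pos: [0.4751, -0.0926, 0.0147]
ee_rot: [-0.0, -0.118, 0.993, -0.0]
force: [-2.4, 1.3, 3.8]
gripper_width: 0.0572
grasp_force: 21.3
clock: 13.75
tool_pos: [0.4759, -0.0927, 0.1065]
ee_rot: [0.001, -0.118, 0.993, -0.0]
force: [1.1, -0.1, -7.0]
gripper_width: 0.057
grasp_force: 24.2
13.8 [ 0.4759 -0.0927  0.1065] yaw 103.5 w 0.057 g 24.2 F [ 1.1 -0.1 -7. ] q7 1.77
```

View pics/s7.png

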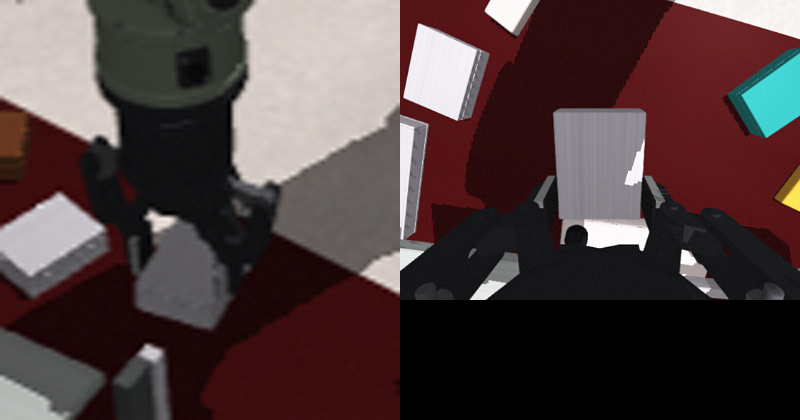

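Run:
```python
from h import *
w=cams.grab_frame('wrist');s=r.get_state();M=rot(s['ee_rot']);k=400/560
print(w['xyz'],rot(w['attitude']).round(2).tolist())
for dx in(-.02,0,.02,.04,.06):
  for dz in(0,-.019): print(dx,dz,(proj(w,s['tool_pos']+M@[dx,0,dz])*k).round(0))
print(r.get_state()['wrist_torque'])
# quads: wrist (400-wide) -> fit block pose
from scipy.optimize import least_squares
q=np.array([(154,109),(245,109),(240,219),(158,219)])/k
loc=np.array([(-.038,-.029),(-.038,.029),(.038,.029),(.038,-.029)])
def P(p):
  th=p[3];Rz=R.from_euler('zy',[np.radians(13.5),th]).as_matrix()
  return np.array([proj(w,p[:3]+Rz@[a,-b,.013]) for a,b in loc])
o=least_squares(lambda p:(P(p)-q).ravel(),[.44,-.1,.11,0]);print(o.x,o.fun.round(1))
```

```text
[ 0.40695494 -0.10905308  0.24618942] [[-0.23, 0.93, 0.27], [0.97, 0.22, 0.06], [-0.0, 0.28, -0.96]]
-0.02 0 [199. 209.]
-0.02 -0.019 [199. 224.]
0 0 [199. 185.]
0 -0.019 [199. 198.]
0.02 0 [199. 159.]
0.02 -0.019 [199. 169.]
0.04 0 [199. 131.]
0.04 -0.019 [199. 138.]
0.06 0 [199. 101.]
0.06 -0.019 [199. 103.]
[ 0.033025   -0.05772189 -0.00219045]
[ 0.61152995 -0.06023253 -0.30449242 -0.39759784] [ 78.2  57.5 -78.9  57.7 -71.4 -56.5  73.5 -57.2]
```

```bash
cat >> h.py <<'E'
from scipy.optimize import least_squares
def blockfit(w,q,yaw,x0,face=.013):
  """q: pixels of face corners (-x-y),(-x+y),(+x+y),(+x-y); tilt>0: +x end down"""
  loc=np.array([(-.038,-.029),(-.038,.029),(.038,.029),(.038,-.029)])
  def P(p):
    Rz=R.from_euler('zy',[yaw,p[3]]).as_matrix() if 0 else (R.from_euler('z',p[4])*R.from_euler('y',p[3])).as_matrix()
    return np.array([proj(w,p[:3]+Rz@[a,b,face]) for a,b in loc])
  o=least_squares(lambda p:(P(p)-q).ravel(),[*x0,0,yaw]);print('blk',o.x[:3].round(4),'tilt',np.degrees(o.x[3]).round(1),'yaw',np.degrees(o.x[4]).round(1),'res',np.abs(o.fun).max().round(1))
  return o.x
E
python3 - <<'E'
from h import *
w=cams.grab_frame('wrist')
blockfit(w,np.array([(154,109),(245,109),(240,219),(158,219)])*1.4,np.radians(13.5),[.45,-.1,.11])
E
```

```text
blk [ 0.4591 -0.0964  0.0997] tilt -5.6 yaw 13.4 res 0.5
```

```bash
python3 -m creep '{"xyz":[[0,0,0.1],[0,0,0.2],[0,0,0.27],[0,0,0.3],[0,0,0.305],[0,0,0.305]],"roll":[0,0,0,0,0,0]}'
python3 -m creep '{"xyz":[[0,0,0],[0,0,0],[0,0,0],[-0.03,0,0],[-0.06,0,0],[-0.06,0,0],[-0.06,0,0]],"roll":[0,0,0,0,0,0,0]}' 0.15
python3 - <<'E'
from h import *
st();w=cams.grab_frame('wrist')
cv2.imwrite('pics/w8.png',w['image'])
s=r.get_state();M=rot(s['ee_rot']);print(proj(w,s['tool_pos']),proj(w,s['tool_pos']+M@[-.011,0,0]))
E
```

```text
clock: 14.55
tool_pos: [0.4752, -0.0925, 0.0131]
ee_rot: [-0.0, -0.118, 0.993, -0.0]
force: [-0.4, 0.4, -5.6]
gripper_width: 0.0573
grasp_force: 28.0
clock: 15.25
tool_pos: [0.4929, -0.0882, 0.0132]
ee_rot: [0.0, -0.118, 0.993, -0.0]
force: [0.5, 0.3, -1.2]
gripper_width: 0.0728
grasp_force: 0.0
15.2 [ 0.4929 -0.0882  0.0132] yaw 103.5 w 0.0728 g 0.0 F [ 0.5  0.3 -1.2] q7 1.74
[278.87850863 258.79455386] [278.87189638 277.62007935]
```

View pics/w8.png

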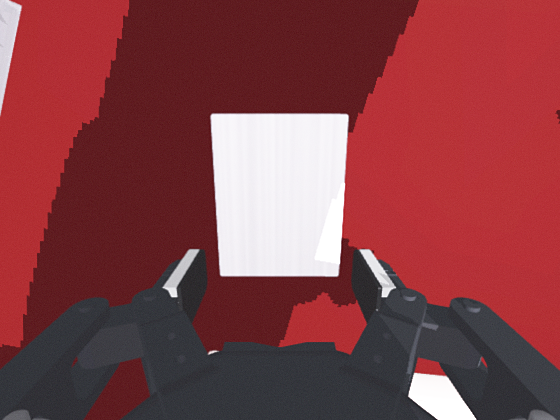

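Run:
```python
from h import *
w=cams.grab_frame('wrist')
x=blockfit(w,np.array([(211,114),(348,114),(340,275),(220,275)]),np.radians(13.5),[.46,-.1,.02])
# desk-constrained: top face at z=.026
for c in [(211,114),(348,114),(340,275),(220,275)]: print(pix(w,*c,.026).round(4))
```

```text
blk [ 0.4592 -0.0961  0.0103] tilt -0.6 yaw 13.7 res 1.1
[ 0.4289 -0.1326  0.026 ]
[ 0.4157 -0.0775  0.026 ]
[ 0.4877 -0.0593  0.026 ]
[ 0.5013 -0.1156  0.026 ]
```

The insert is flat at (0.459,-0.096). The pads now overlap its far end by about 13 mm, so close and lift.

```bash
python3 -m creep '{"xyz":[[0,0,0],[0,0,-0.007],[0,0,-0.007],[0,0,-0.007],[0,0,-0.007],[0,0,-0.007]],"roll":[0,0,0,0,0,0]}' 1 20
python3 -m creep '{"xyz":[[0,0,-0.03],[0,0,-0.06],[0,0,-0.09],[0,0,-0.12],[0,0,-0.15],[0,0,-0.2],[0,0,-0.25],[0,0,-0.3],[0,0,-0.3],[0,0,-0.3]],"roll":[0,0,0,0,0,0,0,0,0,0]}'
python3 - <<'E'
from h import *
st();f=cams.grab_frame('scene');w=cams.grab_frame('wrist')
cv2.imwrite('pics/s9.png',np.hstack([crop(f,210,120,100,105,4),np.vstack([cv2.resize(w['image'],(400,300)),np.zeros((120,400,3),np.uint8)])]))
E
```

```text
clock: 15.95
tool_pos: [0.4928, -0.0883, 0.0153]
ee_rot: [-0.0, -0.118, 0.993, -0.0]
force: [-0.1, -0.6, -5.9]
gripper_width: 0.0569
grasp_force: 23.0
clock: 16.95
tool_pos: [0.4928, -0.0884, 0.1053]
ee_rot: [0.0, -0.118, 0.993, -0.0]
force: [1.2, 0.0, -5.8]
gripper_width: 0.0569
grasp_force: 22.7
16.9 [ 0.4928 -0.0884  0.1053] yaw 103.5 w 0.0569 g 22.7 F [ 1.2  0.  -5.8] q7 1.76
```

View pics/s9.png

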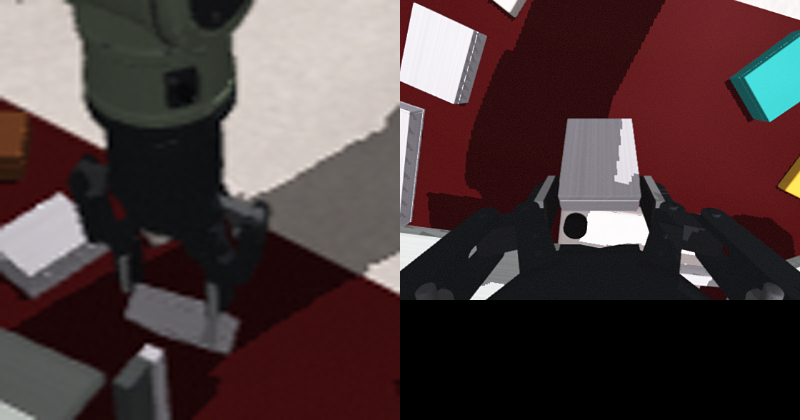

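Run:
```python
from h import *
w=cams.grab_frame('wrist')
x=blockfit(w,np.array([(168,118),(231,118),(241,200),(160,200)])*1.4,np.radians(13.5),[.46,-.1,.08])
```

```text
blk [ 0.4861 -0.0892  0.073 ] tilt -48.4 yaw 13.8 res 0.9
```

The insert swung to a tilt of about 48°, pivoting freely enough. I'll turn the tool so the topple runs along +y, where there is room, then plant the foot and carry the top over it.

```bash
python3 -m creep '{"xyz":[[0,0,0],[0,0,0],[0,0,0],[0,0,0],[0,0,0],[0,0,0],[0,0,0],[0,0,0]],"roll":[0.1,0.25,0.4,0.55,0.7,0.82,0.86,0.86]}'
python3 -m creep '{"xyz":[[0,0,0],[0,0,0],[0,0,0],[0,0,0],[0,0,0],[0,0,0],[0,0,0],[0,0,0]],"roll":[0.1,0.25,0.4,0.55,0.7,0.82,0.865,0.865]}'
python3 -m creep '{"xyz":[[0,0,0.05],[0,0,0.08],[0,0,0.1],[0,0,0.11],[0,0,0.115],[0,0,0.12],[0,0,0.12]],"roll":[0,0,0,0,0,0,0]}'
python3 - <<'E'
from h import *
st();t=cams.grab_frame('top')
p=pix(t,375*.7,370*.7,.026);print('turq',p, pix(t,320*.7,323*.7,.014))
E
```

```text
clock: 17.9
tool_pos: [0.4926, -0.0882, 0.1049]
ee_rot: [-0.0, 0.325, 0.946, -0.0]
force: [0.3, -0.6, -5.7]
gripper_width: 0.0569
grasp_force: 22.8
clock: 18.7
tool_pos: [0.4926, -0.0882, 0.1051]
ee_rot: [-0.0, 0.706, 0.708, -0.0]
force: [0.4, -1.7, -6.2]
gripper_width: 0.0572
grasp_force: 22.8
clock: 19.4
tool_pos: [0.4929, -0.0883, 0.0694]
ee_rot: [0.0, 0.707, 0.707, 0.0]
force: [0.3, -0.5, -6.6]
gripper_width: 0.0566
grasp_force: 23.2
19.4 [ 0.4929 -0.0883  0.0694] yaw 0.0 w 0.0566 g 23.2 F [ 0.3 -0.5 -6.6] q7 0.69
turq [0.3692564  0.07549931 0.026     ] [0.46285131 0.18164689 0.014     ]
```

```bash
python3 -m creep '{"xyz":[[0,0,0.005],[0,0,0.01],[0,0,0.012],[0,0,0.012]],"roll":[0,0,0,0]}'
python3 -m creep '{"xyz":[[0,0,0.005],[0,0,0.01],[0,0,0.012],[0,0,0.012]],"roll":[0,0,0,0]}'
python3 - <<'E'
from h import *
st();w=cams.grab_frame('wrist')
cv2.imwrite('pics/w10.png',w['image'][60:340,120:440])
g=cv2.cvtColor(w['image'],cv2.COLOR_BGR2HSV)
for v in range(90,300,10): print(v,''.join('#' if g[v,u,1]<60 and g[v,u,2]>60 else '.' for u in range(180,380,4)))
E
```

```text
clock: 19.85
tool_pos: [0.4928, -0.0884, 0.0657]
ee_rot: [-0.0, 0.707, 0.707, -0.0]
force: [0.2, -0.1, -5.7]
gripper_width: 0.0569
grasp_force: 23.2
clock: 20.25
tool_pos: [0.4931, -0.0903, 0.0631]
ee_rot: [0.002, 0.708, 0.707, -0.0]
force: [-4.5, -8.9, 22.6]
gripper_width: 0.057
grasp_force: 25.7
20.2 [ 0.4931 -0.0903  0.0631] yaw -0.1 w 0.057 g 25.7 F [-4.5 -8.9 22.6] q7 0.7
90 ..................................................
100 ..................................................
110 ..................................................
120 ..................................................
130 ..................................................
140 ..................................................
150 ..................................................
160 ..................................................
170 ..............#######################.............
180 .............########################.............
190 .............########################.............
200 .............#########################............
210 ............##########################............
220 ............##########################............
230 ............###########################...........
240 ...........############################...........
250 .......##..############################..###......
260 .....###...############################...###.....
270 ....###....#############################....###...
280 ..####.....############################......###..
290 ....##......###########################......#....
```

Run:
```python
from h import *
w=cams.grab_frame('wrist');im=w['image'].astype(int)
print([im[v,280].tolist() for v in range(160,300,6)])
x=blockfit(w,np.array([(236,168),(328,168),(338,275),(223,275)]),np.radians(-90),[.49,-.1,.04])
```

```text
[[9, 8, 37], [122, 117, 118], [114, 111, 114], [116, 111, 114], [117, 111, 111], [120, 112, 116], [118, 113, 115], [113, 108, 111], [115, 109, 113], [118, 108, 112], [119, 112, 115], [113, 106, 109], [115, 108, 110], [117, 108, 114], [112, 106, 112], [115, 106, 112], [112, 106, 109], [115, 106, 110], [110, 106, 109], [117, 109, 113], [105, 97, 103], [107, 99, 104], [103, 97, 98], [19, 15, 78]]
blk [ 0.4947 -0.0835  0.0163] tilt 1.8 yaw -90.5 res 14.0
```

Run:
```python
from h import *
w=cams.grab_frame('wrist')
for top in(164,):
  for a0 in(-.4,-.8):
    loc=np.array([(-.038,-.029),(-.038,.029),(.038,.029),(.038,-.029)]);q=np.array([(235,164),(329,164),(338,278),(223,278)])
    def P(p):
      Rz=(R.from_euler('z',p[4])*R.from_euler('y',p[3])).as_matrix();return np.array([proj(w,p[:3]+Rz@[a,b,.013]) for a,b in loc])
    o=least_squares(lambda p:(P(p)-q).ravel(),[.493,-.08,.04,a0,-1.57]);print(o.x.round(4),np.degrees(o.x[3:]),np.abs(o.fun).max())
```

```text
[ 0.4944 -0.082   0.0343 -0.8736 -1.5841] [-50.05331025 -90.7607901 ] 2.4751336027626962
[ 0.4944 -0.082   0.0343 -0.8736 -1.5841] [-50.05330031 -90.76079272] 2.4751306676297418
```

Tilt is 50° with the foot planted. Now carry the top over the foot, to upright first.

```bash
python3 -m creep '{"xyz":[[0.014,0,-0.006],[0.027,0,-0.010],[0.053,0,-0.016],[0.077,0,-0.017],[0.103,0,-0.015],[0.133,0,-0.01],[0.157,0,-0.003],[0.157,0,-0.003]],"roll":[0,0,0,0,0,0,0,0]}'
python3 - <<'E'
from h import *
st();w=cams.grab_frame('wrist')
g=cv2.cvtColor(w['image'],cv2.COLOR_BGR2HSV)
for v in range(90,310,8): print(v,''.join('#' if g[v,u,1]<60 and g[v,u,2]>60 else '.' for u in range(180,380,4)),w['image'][v,280])
E
```

```text
clock: 21.2
tool_pos: [0.4929, -0.0398, 0.0631]
ee_rot: [-0.0, 0.707, 0.708, 0.0]
force: [-0.9, -2.5, 4.1]
gripper_width: 0.0568
grasp_force: 24.6
21.2 [ 0.4929 -0.0398  0.0631] yaw 0.1 w 0.0568 g 24.6 F [-0.9 -2.5  4.1] q7 0.64
90 .................................................# [30 27 88]
98 .................................................# [26 23 86]
106 .................................................# [28 26 87]
114 .................................................# [28 27 85]
122 .................................................# [25 21 85]
130 .................................................# [26 21 87]
138 .................................................# [26 23 86]
146 .................................................# [13 14 40]
154 .................................................# [13 14 42]
162 .................................................# [15 15 42]
170 .................................................# [ 5  8 36]
178 .................................................# [ 6  6 35]
186 .................................................# [ 7  5 36]
194 ...........
[... 292 characters left out ...]
..........# [101  96  97]
234 ..............######################.............# [99 93 97]
242 ..............#######################............# [93 87 88]
250 .......##....########################....###.....# [100  92  96]
258 ......##....##########################....###....# [97 89 92]
266 ....###....############################....###...# [94 90 90]
274 ...###.....#############################....###... [93 84 87]
282 ...###.....#############################.....###.. [121 113 117]
290 ....##.....#############################.....#.... [119 111 115]
298 ...........#############################.......... [119 112 117]
306 ...........#############################.......... [122 113 117]
```

Nearly upright: the plain face is foreshortened to rows 226–278 and the end face is on top. Carry on over.

```bash
python3 -m creep '{"xyz":[[0.03,0,0],[0.06,0,0.003],[0.085,0,0.012],[0.114,0,0.024],[0.14,0,0.04],[0.162,0,0.058],[0.182,0,0.08],[0.2,0,0.104],[0.21,0,0.12],[0.21,0,0.12]],"roll":[0,0,0,0,0,0,0,0,0,0]}'
python3 - <<'E'
from h import *
st();w=cams.grab_frame('wrist')
g=cv2.cvtColor(w['image'],cv2.COLOR_BGR2HSV)
for v in range(180,420,8): print(v,''.join('#' if g[v,u,1]<60 and g[v,u,2]>60 else '.' for u in range(180,380,4)),w['image'][v,280])
E
```

```text
clock: 22.25
tool_pos: [0.4926, 0.0241, 0.0264]
ee_rot: [-0.001, 0.706, 0.708, 0.0]
force: [0.8, 4.5, 3.2]
gripper_width: 0.0572
grasp_force: 34.7
22.2 [0.4926 0.0241 0.0264] yaw 0.1 w 0.0572 g 34.7 F [0.8 4.5 3.2] q7 0.58
180 .................................................. [ 26  20 100]
188 .................................................. [ 24  22 101]
196 .................................................. [14 15 50]
204 .................................................. [11 13 48]
212 .................................................. [19 16 50]
220 .................................................. [14 13 52]
228 .................................................. [ 7  0 45]
236 .................................................. [15 13 49]
244 .................................................. [15 12 49]
252 ......###................................###...... [14 15 50]
260 .....###..................................###..... [17 15 50]
268 ....###....................................###.... [16 11 51]
276 ...###....##############################....####.. [147 139 144]
284 ...###
[... 435 characters left out ...]
###############........ [150 143 145]
340 ..........###############################......... [151 143 148]
348 ..........#............................#.......... [25 23 18]
356 .................................................. [30 27 28]
364 .................................................. [30 25 23]
372 .................................................. [35 29 27]
380 .................................................. [28 24 25]
388 .................................................. [32 30 27]
396 .................................................. [29 26 26]
404 .................................................. [25 22 20]
412 .................................................. [34 31 30]
```

```bash
python3 -m creep '{"xyz":[[0.008,0,0.02],[0.013,0,0.035],[0.016,0,0.05],[0.016,0,0.055],[0.016,0,0.055]],"roll":[0,0,0,0,0]}'
python3 -m creep '{"xyz":[[0,0,0],[0,0,0],[0,0,0],[0,0,0],[0,0,-0.1],[-0.1,0,-0.25],[-0.15,0,-0.3],[-0.15,0,-0.3],[-0.15,0,-0.3]],"roll":[0,0,0,0,0,0,0,0,0]}' 0
python3 - <<'E'
from h import *
st();w=cams.grab_frame('wrist');s=cams.grab_frame('scene');t=cams.grab_frame('top')
a=cv2.resize(w['image'],(400,300));b=crop(s,250,140,100,75,4)
c=crop(t,220,190,100,75,4);d=crop(s,190,165,100,75,4)
cv2.imwrite('pics/c11.png',np.vstack([np.hstack([a,b]),np.hstack([c,d])]))
E
```

```text
clock: 22.8
tool_pos: [0.4926, 0.0281, 0.0102]
ee_rot: [-0.001, 0.707, 0.708, 0.0]
force: [-0.3, 5.0, 4.5]
gripper_width: 0.0569
grasp_force: 41.5
clock: 23.7
tool_pos: [0.4928, -0.0181, 0.1004]
ee_rot: [-0.0, 0.707, 0.707, 0.0]
force: [-0.3, 0.2, 0.2]
gripper_width: 0.0857
grasp_force: 0.0
23.7 [ 0.4928 -0.0181  0.1004] yaw 0.0 w 0.0857 g 0.0 F [-0.3  0.2  0.2] q7 0.58
```

View pics/c11.png

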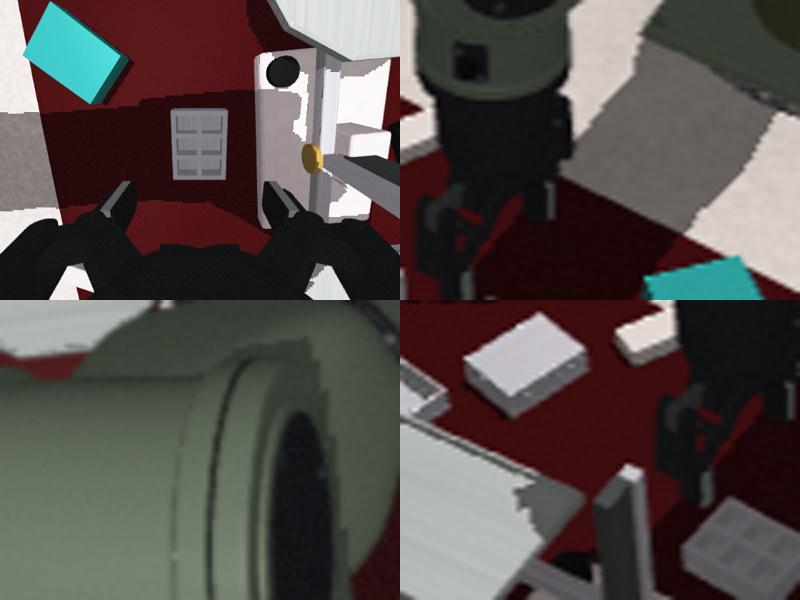

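Flipped: wrist picture shows six pockets facing up, block corners (171,109)–(227,180) at 400-px scale. Insert 2 is still in place. I'll locate insert 1 and grip it at its centre.

Run:
```python
from h import *
w=cams.grab_frame('wrist')
q=np.array([pix(w,u*1.4,v*1.4,.026)[:2] for u,v in((171,109),(227,109),(226,180),(172,180))])
c=q.mean(0);print(q.round(4),c,np.degrees(np.arctan2(*((q[1]-q[0]+q[2]-q[3])[::-1]))))
go(c[0],c[1],.006,0)
```

```text
[[ 0.4641  0.0295]
 [ 0.5202  0.0296]
 [ 0.5219 -0.0479]
 [ 0.4625 -0.048 ]] [ 0.49216138 -0.00921097] 0.0872228592330306
xyz [ 0.029 -0.001  0.312] roll 0.001 q7 0.58 yaw 0.0
```

```bash
python3 -m creep '{"xyz":[[0.03,0,0],[0.03,0,0.1],[0.03,0,0.2],[0.03,0,0.28],[0.03,0,0.305],[0.03,0,0.312],[0.03,0,0.312]],"roll":[0,0,0,0,0,0,0]}' 0.15
python3 -m creep '{"xyz":[[0,0,0],[0,0,0],[0,0,0],[0,0,0],[0,0,0],[0,0,0]],"roll":[0,0,0,0,0,0]}' 1 60
python3 -m creep '{"xyz":[[0,0,-0.1],[0,0,-0.25],[0,0,-0.4],[0,0,-0.5],[0,0,-0.5],[0,0,-0.5],[0,0,-0.5],[0,0,-0.5],[0,0,-0.5],[0,0,-0.5]],"roll":[0,0,-0.1,-0.2,-0.35,-0.5,-0.65,-0.79,-0.79,-0.79]}'
python3 -m creep '{"xyz":[[0,0,0],[0,0,0],[0,0,0],[0,0,0],[0,0,0],[0,0,0],[0,0,0],[0,0,0]],"roll":[-0.1,-0.25,-0.4,-0.55,-0.7,-0.79,-0.79,-0.79]}'
python3 - <<'E'
from h import *
st();go(.634,-.140,.155,95.2)
E
```

```text
clock: 24.6
tool_pos: [0.493, -0.0092, 0.0075]
ee_rot: [0.0, 0.707, 0.707, 0.0]
force: [0.1, 0.7, -0.0]
gripper_width: 0.0724
grasp_force: 0.0
clock: 25.2
tool_pos: [0.4932, -0.0092, 0.0081]
ee_rot: [0.0, 0.707, 0.707, 0.001]
force: [-2.7, 0.5, 10.9]
gripper_width: 0.0569
grasp_force: 62.3
clock: 26.2
tool_pos: [0.4927, -0.0095, 0.1572]
ee_rot: [0.0, 0.365, 0.931, 0.0]
force: [0.4, -0.3, -5.4]
gripper_width: 0.056
grasp_force: 71.9
clock: 27.0
tool_pos: [0.4927, -0.0095, 0.1569]
ee_rot: [-0.0, -0.039, 0.999, -0.0]
force: [-0.0, -0.7, -6.7]
gripper_width: 0.0562
grasp_force: 71.9
27.0 [ 0.4927 -0.0095  0.1569] yaw 94.5 w 0.0562 g 71.9 F [-0.  -0.7 -6.7] q7 1.6
xyz [-0.436 -0.47   0.006] roll -0.012 q7 1.6 yaw 94.5
```

```bash
python3 -m creep '{"xyz":[[0,-0.15,0],[0,-0.3,0],[0,-0.42,0],[-0.1,-0.47,0],[-0.25,-0.47,0],[-0.38,-0.47,0],[-0.436,-0.47,0],[-0.436,-0.47,0],[-0.436,-0.47,0]],"roll":[0,0,0,0,0,-0.012,-0.012,-0.012,-0.012]}'
python3 -m creep '{"xyz":[[0,0,0.07],[0,0,0.13],[0,0,0.17],[0,0,0.19],[0,0,0.2],[0,0,0.21],[0,0,0.22],[0,0,0.22]],"roll":[0,0,0,0,0,0,0,0]}'
python3 - <<'E'
from h import *
st()
E
```

```text
clock: 27.9
tool_pos: [0.6345, -0.1387, 0.1564]
ee_rot: [-0.001, -0.047, 0.999, 0.0]
force: [-0.7, -0.4, -5.0]
gripper_width: 0.0562
grasp_force: 71.9
clock: 28.7
tool_pos: [0.635, -0.139, 0.0909]
ee_rot: [0.0, -0.048, 0.999, -0.0]
force: [-0.5, 0.3, -5.0]
gripper_width: 0.0561
grasp_force: 71.9
28.7 [ 0.635  -0.139   0.0909] yaw 95.5 w 0.0561 g 71.9 F [-0.5  0.3 -5. ] q7 1.8
```

```bash
python3 -m creep '{"xyz":[[0,0,0.01],[0,0,0.02],[0,0,0.03],[0,0,0.037],[0,0,0.037]],"roll":[0,0,0,0,0]}'
python3 -m creep '{"xyz":[[0,0,0.003],[0,0,0.006],[0,0,0.009],[0,0,0.009]],"roll":[0,0,0,0]}'
E=1
```

```text
clock: 29.2
tool_pos: [0.635, -0.1389, 0.0798]
ee_rot: [0.0, -0.048, 0.999, 0.0]
force: [-0.2, 2.3, -3.1]
gripper_width: 0.0565
grasp_force: 72.2
clock: 29.6
tool_pos: [0.6352, -0.139, 0.0792]
ee_rot: [0.001, -0.048, 0.999, -0.0]
force: [-11.1, 3.7, 29.4]
gripper_width: 0.0565
grasp_force: 76.1
```

```bash
python3 -m creep '{"xyz":[[0,0,-0.005],[0,0,-0.008],[0,0,-0.008]],"roll":[0,0,0]}'
python3 -m creep '{"xyz":[[0,0,0],[0,0,0],[0,0,0],[0,0,0],[0,0,-0.05],[0,0,-0.15],[0,0,-0.3],[0,0,-0.4],[0,0,-0.4]],"roll":[0,0,0,0,0,0,0,0,0]}' 0.26
python3 - <<'E'
from h import *
st();w=cams.grab_frame('wrist');M=.026+.071
u=lambda a:np.array([np.cos(a),np.sin(a)]);a=np.radians(5.2)
for i,j in((1,1),(1,-1),(-1,-1),(-1,1)): print(proj(w,[*(np.array([.635,-.139])+i*.038*u(a)+j*.029*u(a+np.pi/2)),M]).round(0))
g=cv2.cvtColor(w['image'],cv2.COLOR_BGR2GRAY)
for v in range(60,300,8): print(v,''.join('%x'%(g[v,x]//16) for x in range(120,480,4)))
go(.4317,-.2705,.2,78.5)
E
```

```text
clock: 29.9
tool_pos: [0.6351, -0.139, 0.0796]
ee_rot: [0.0, -0.048, 0.999, -0.0]
force: [-1.1, 2.5, 2.1]
gripper_width: 0.0561
grasp_force: 72.9
clock: 30.8
tool_pos: [0.6365, -0.1394, 0.2049]
ee_rot: [0.003, -0.048, 0.999, -0.001]
force: [-0.5, -0.2, -1.2]
gripper_width: 0.0632
grasp_force: 0.0
30.8 [ 0.6365 -0.1394  0.2049] yaw 95.5 w 0.0632 g 0.0 F [-0.5 -0.2 -1.2] q7 1.81
[312. 241.]
[247. 241.]
[245. 156.]
[315. 157.]
60 eeeb58222222222222211111111111001110111111001011111102232222222323232222322233232233322323
68 ded958222222222222211111111101111111111101111111111122222223222333222232223332232233223232
76 eed667222222222222111101011111111111101111111100111222222223222323222222233232223322322222
84 eed554222222222222111111011111011111111111011111111222222222322323232232222322223322222222
92 ddd553222222222221011111111111100101111111101111012322222222232222232223223222222222232222
100 dde552222222222221101111011110101110111110111001122232222222232222222232232232322222222222
108 ddf562222222222221110111010101011111111100111111123222222222222222332322232222222232222222
116 dde57222
[... 1527 characters left out ...]
776766666666666676666666766666676dddd9a222111221112212222122112221102122222
252 1200101d466666666666551156666666666666667dd76767dede59120166612210101221211222222222112122
260 010010110110000001455100011111100110221222222122222221120016660111111112222212221111212122
268 010010010100001015551000011110100012122212121222111212100101666102991121222222221222222222
276 212110011100011155500000101110111002122222211212101011111010165531199111221122212222221112
284 01112111211010146610000000011011102222122220100111159719010012b763111411122212122121122222
292 0010211211111111161001001011001011212211001102799129612131100164111212111212122212111247ce
xyz [ 0.719 -0.37   0.006] roll 0.284 q7 1.81 yaw 95.5
```

Insert 1 is in the pan (edges seen at cols 248–312, rows 156–240, as predicted). Now insert 2.

```bash
python3 -m creep '{"xyz":[[0.72,-0.37,0],[0.72,-0.37,0],[0.72,-0.37,0],[0.72,-0.37,0],[0.72,-0.37,0],[0.72,-0.37,0.05],[0.72,-0.37,0.15],[0.72,-0.37,0.15],[0.72,-0.37,0.15]],"roll":[0.284,0.284,0.284,0.284,0.284,0.284,0.284,0.284,0.284]}' 0.15
cat >> h.py <<'E'
def findblock(w,z,guess,rad=90):
  """silver rectangle near guess (world xy) with face at z"""
  g=cv2.cvtColor(w['image'],cv2.COLOR_BGR2HSV);m=((g[...,1]<70)&(g[...,2]>60)).astype(np.uint8)
  u,v=proj(w,[*guess,z]).astype(int);n,l=cv2.connectedComponents(m)
  k=l[v,u];c=max(cv2.findContours((l==k).astype(np.uint8),0,2)[0],key=cv2.contourArea)
  ap=cv2.approxPolyDP(c,6,True)[:,0];print('px',ap.tolist())
  h=np.array([pix(w,*p,z)[:2] for p in c[:,0].astype(float)],np.float32)
  (cx,cy),(a,b),th=cv2.minAreaRect(h*1000);print('rect',cx/1000,cy/1000,a,b,'th',th)
E
python3 - <<'E'
from h import *
st();w=cams.grab_frame('wrist');findblock(w,.026,(.4317,-.2705))
E
```

```text
clock: 31.75
tool_pos: [0.4306, -0.2701, 0.1549]
ee_rot: [-0.0, 0.1, 0.995, 0.0]
force: [0.6, -0.7, 0.6]
gripper_width: 0.0721
grasp_force: 0.0
31.8 [ 0.4306 -0.2701  0.1549] yaw 78.5 w 0.0721 g 0.0 F [ 0.6 -0.7  0.6] q7 1.86
px [[252, 157], [253, 237], [311, 237], [313, 159]]
rect 0.43286395263671873 -0.2675968017578125 58.24637222290039 78.59773254394531 th 78.78941345214844
```

Run:
```python
from h import *
go(.4673,-.2749,.0145,78.8)
```

```text
xyz [-0.122  0.009  0.47 ] roll -0.005 q7 1.86 yaw 78.5
```

```bash
python3 -m creep '{"xyz":[[-0.122,0.009,0],[-0.122,0.009,0.1],[-0.122,0.009,0.2],[-0.122,0.009,0.3],[-0.122,0.009,0.4],[-0.122,0.009,0.45],[-0.122,0.009,0.468],[-0.122,0.009,0.468]],"roll":[0,0,0,0,0,0,0,0]}'
python3 -m creep '{"xyz":[[0,0,0],[0,0,0],[0,0,0],[0,0,0],[0,0,0],[0,0,0]],"roll":[0,0,0,0,0,0]}' 1 20
python3 -m creep '{"xyz":[[0,0,-0.03],[0,0,-0.06],[0,0,-0.09],[0,0,-0.12],[0,0,-0.15],[0,0,-0.2],[0,0,-0.25],[0,0,-0.3],[0,0,-0.3],[0,0,-0.3]],"roll":[0,0,0,0,0,0,0,0,0,0]}'
cat >> h.py <<'E'
def show(w,v0=90,v1=320,d=8):
  g=cv2.cvtColor(w['image'],cv2.COLOR_BGR2HSV)
  for v in range(v0,v1,d): print(v,''.join('#' if g[v,u,1]<70 and g[v,u,2]>60 else '.' for u in range(180,380,4)),w['image'][v,280,2])
E
python3 - <<'E'
from h import *
st();w=cams.grab_frame('wrist');show(w)
E
```

```text
clock: 32.6
tool_pos: [0.4673, -0.275, 0.0147]
ee_rot: [0.0, 0.1, 0.995, -0.0]
force: [-0.3, -0.3, 0.6]
gripper_width: 0.0727
grasp_force: 0.0
clock: 33.2
tool_pos: [0.4677, -0.2753, 0.0156]
ee_rot: [0.001, 0.1, 0.995, -0.0]
force: [-0.4, 0.5, 6.7]
gripper_width: 0.0571
grasp_force: 20.0
clock: 34.2
tool_pos: [0.4671, -0.2749, 0.1041]
ee_rot: [0.0, 0.1, 0.995, -0.0]
force: [-0.1, -0.0, -6.6]
gripper_width: 0.0563
grasp_force: 22.9
34.2 [ 0.4671 -0.2749  0.1041] yaw 78.5 w 0.0563 g 22.9 F [-0.1 -0.  -6.6] q7 1.84
90 .................................................. 50
98 .................................................. 48
106 .................................................. 51
114 .................................................. 46
122 .................................................. 47
130 .................................................. 50
138 .................................................. 50
146 .................................................. 44
154 .................................................. 45
162 .................................................. 43
170 
[... 412 characters left out ...]
............#########################............ 124
234 ............##########################............ 119
242 ............##########################............ 120
250 #########..############################..###...... 117
258 ####..###..############################...###..... 116
266 ##..####...############################....###.... 112
274 #..####....############################.....###... 126
282 ...###.....############################......###.. 132
290 .....#.....############################......#.... 129
298 ..........#############################........... 132
306 ..........#############........................... 39
314 .........###############.......................... 38
```

Run:
```python
from h import *
w=cams.grab_frame('wrist')
loc=np.array([(-.038,-.029),(-.038,.029),(.038,.029),(.038,-.029)]);q=np.array([(239,184),(322,184),(336,271),(224,271)])
def P(p):
  Rz=(R.from_euler('z',p[4])*R.from_euler('y',p[3])).as_matrix();return np.array([proj(w,p[:3]+Rz@[a,b,.013]) for a,b in loc])
o=least_squares(lambda p:(P(p)-q).ravel(),[.46,-.275,.07,-1,-.2]);print(o.x.round(4),np.degrees(o.x[3:]),np.abs(o.fun).max())
go(.493,-.1,.105,0)
```

```text
[ 0.4684 -0.2744  0.0671 -1.1503 -0.2052] [-65.90760793 -11.75815517] 1.0598713038334608
xyz [ 0.031  0.588 -0.005] roll 1.308 q7 1.84 yaw 78.5
```

Insert 2 hangs at 66°. Move to the free spot and turn the tool.

```bash
python3 -m creep '{"xyz":[[0.005,0.1,0],[0.01,0.2,0],[0.015,0.3,0],[0.02,0.4,0],[0.03,0.5,0],[0.03,0.588,0],[0.03,0.588,0],[0.03,0.588,0],[0.03,0.588,0],[0.03,0.588,0]],"roll":[0,0,0.05,0.12,0.2,0.3,0.44,0.58,0.7,0.7]}'
python3 -m creep '{"xyz":[[0,0,0],[0,0,0],[0,0,0],[0,0,0],[0,0,0.03],[0,0,0.06],[0,0,0.075],[0,0,0.085],[0,0,0.085]],"roll":[0.1,0.25,0.4,0.53,0.608,0.608,0.608,0.608,0.608]}'
python3 - <<'E'
from h import *
st();w=cams.grab_frame('wrist');show(w,150,316,6)
E
```

```text
clock: 35.3
tool_pos: [0.4932, -0.1, 0.1035]
ee_rot: [-0.0, 0.451, 0.893, -0.0]
force: [-0.7, 0.3, -6.1]
gripper_width: 0.0564
grasp_force: 23.1
clock: 36.2
tool_pos: [0.4933, -0.1004, 0.0783]
ee_rot: [-0.0, 0.706, 0.708, -0.0]
force: [-0.1, -0.3, -6.3]
gripper_width: 0.0562
grasp_force: 23.1
36.2 [ 0.4933 -0.1004  0.0783] yaw 0.1 w 0.0562 g 23.1 F [-0.1 -0.3 -6.3] q7 0.77
150 .................................................# 44
156 .................................................# 40
162 .................................................# 46
168 .................................................# 39
174 .................................................# 37
180 .................................................# 37
186 ..............######################.............# 110
192 ..............######################.............# 106
198 ..............######################.............# 108
204 ..............#######################............# 111
210 .............########################............# 105
216 .............########################............# 108
222 .............#####
[... 218 characters left out ...]
.......###..###########################..##....... 104
252 ......###..############################..###...... 104
258 ......##...############################...###..... 107
264 .....###...############################....###.... 106
270 ....###....############################....###.... 124
276 ...###.....############################.....###... 107
282 ...###.....############################......##... 111
288 ....##.....############################......#.... 114
294 ............###########################........... 111
300 ............###############.......####............ 99
306 .................................................. 78
312 .................................................. 75
```

Same tilt. Lower to contact, then carry it over.

```bash
python3 -m creep '{"xyz":[[0,0,0.006],[0,0,0.012],[0,0,0.015],[0,0,0.015]],"roll":[0,0,0,0]}'
python3 -m creep '{"xyz":[[0,0,0.004],[0,0,0.007],[0,0,0.007]],"roll":[0,0,0]}'
```

```text
clock: 36.65
tool_pos: [0.4934, -0.1003, 0.074]
ee_rot: [-0.0, 0.707, 0.707, -0.0]
force: [0.2, -0.2, -6.4]
gripper_width: 0.0562
grasp_force: 23.1
clock: 36.95
tool_pos: [0.4934, -0.1003, 0.0719]
ee_rot: [-0.0, 0.707, 0.707, -0.0]
force: [0.8, -0.1, -5.8]
gripper_width: 0.0564
grasp_force: 23.1
```

```bash
python3 -m creep '{"xyz":[[0,0,0.004],[0,0,0.007],[0,0,0.007]],"roll":[0,0,0]}'
python3 -m creep '{"xyz":[[0,0,0.003],[0,0,0.005],[0,0,0.005]],"roll":[0,0,0]}'
```

```text
clock: 37.25
tool_pos: [0.4935, -0.1006, 0.0701]
ee_rot: [0.0, 0.707, 0.707, -0.0]
force: [-1.2, -1.1, 2.1]
gripper_width: 0.0563
grasp_force: 24.2
clock: 37.55
tool_pos: [0.4937, -0.1014, 0.0694]
ee_rot: [0.001, 0.707, 0.707, -0.0]
force: [-4.4, -4.7, 23.3]
gripper_width: 0.0562
grasp_force: 26.6
```

```bash
python3 -m creep '{"xyz":[[0.015,0,-0.005],[0.035,0,-0.006],[0.055,0,-0.005],[0.075,0,-0.002],[0.097,0,0.003],[0.125,0,0.006],[0.157,0,0.012],[0.185,0,0.02],[0.214,0,0.033],[0.214,0,0.033]],"roll":[0,0,0,0,0,0,0,0,0,0]}'
python3 - <<'E'
from h import *
st();w=cams.grab_frame('wrist');show(w,180,380,8)
E
```

```text
clock: 38.55
tool_pos: [0.4937, -0.0342, 0.0586]
ee_rot: [-0.0, 0.706, 0.708, 0.001]
force: [-1.4, 3.5, 12.9]
gripper_width: 0.0567
grasp_force: 31.7
38.5 [ 0.4937 -0.0342  0.0586] yaw 0.1 w 0.0567 g 31.7 F [-1.4  3.5 12.9] q7 0.7
180 .................................................# 46
188 .................................................# 45
196 .................................................# 44
204 .................................................# 42
212 .................................................# 45
220 .................................................# 41
228 .................................................# 45
236 .................................................# 52
244 .................................................# 44
252 ......###................................###.....# 45
260 .....###..................................###....# 43
268 ....###.......######################.......###...# 107
276 ...###.....#############################....###... 151
284 ....##.....#############################.....##... 152
292 ...........#############################.......... 161
300 ..........##############################.......... 159
308 ..........##############################.......... 157
316 ..........##############################.......... 157
324 ..........##############################.......... 161
332 .................................................. 91
340 .................................................. 87
348 .................................................. 20
356 .................................................. 25
364 .................................................. 20
372 .................................................. 20
```

```bash
python3 -m creep '{"xyz":[[0.025,0,0.015],[0.049,0,0.035],[0.07,0,0.058],[0.088,0,0.083],[0.102,0,0.11],[0.113,0,0.139],[0.118,0,0.155],[0.12,0,0.162],[0.12,0,0.162]],"roll":[0,0,0,0,0,0,0,0,0]}'
python3 -m creep '{"xyz":[[0,0,0],[0,0,0],[0,0,0],[0,0,0],[0,0,-0.1],[-0.1,0,-0.25],[-0.15,0,-0.3],[-0.15,0,-0.3],[-0.15,0,-0.3]],"roll":[0,0,0,0,0,0,0,0,0]}' 0.1
python3 - <<'E'
from h import *
st();w=cams.grab_frame('wrist');show(w,100,300,6);findblock(w,.026,(.493,-.03))
E
```

```text
clock: 39.5
tool_pos: [0.4936, 0.0011, 0.0098]
ee_rot: [-0.0, 0.707, 0.708, 0.0]
force: [0.3, 5.4, 4.9]
gripper_width: 0.0563
grasp_force: 59.9
clock: 40.4
tool_pos: [0.4934, -0.0447, 0.0997]
ee_rot: [-0.0, 0.707, 0.707, 0.0]
force: [-0.3, 1.0, 0.1]
gripper_width: 0.077
grasp_force: 0.0
40.4 [ 0.4934 -0.0447  0.0997] yaw 0.0 w 0.077 g 0.0 F [-0.3  1.   0.1] q7 0.68
100 .............................................##### 88
106 .............................................##### 70
112 .............................................##### 43
118 .............................................##### 41
124 .............................................##### 38
130 .............................................##### 39
136 .............................................##### 34
142 .............................................##### 35
148 .............................................##### 40
154 ...............####################..........##### 94
160 ...............####################..........##### 130
166 ...............####################..........##### 130
172 ...............###############
[... 708 characters left out ...]
#####...........#### 127
250 ................##################............#### 129
256 ###.............................................## 32
262 ##..............................................## 40
268 #................................................# 35
274 .................................................. 78
280 .................................................. 76
286 .................................................. 77
292 .................................................. 81
298 .................................................. 77
px [[241, 153], [242, 252], [315, 252], [319, 156]]
rect 0.49340615844726565 -0.03604347610473633 77.9874038696289 58.4522705078125 th 89.93453216552734
```

Run:
```python
from h import *
w=cams.grab_frame('wrist')
for v in range(156,252,6): print(v,w['image'][v,242:320:4,2])
go(.4934,-.036,.006,0)
```

```text
156 [112 109 113 115 109 114 109 107 114 109 109 110 115 115 117 109 105 105
 106 104]
162 [129 126 134 131 135 130 132 126 132 130 124 129 128 127 130 127 131 127
 128 130]
168 [129 118 122 123 120 123 124 126 123 127 132 123 125 122 123 122 119  97
 126 129]
174 [131 115 123 117 122 121 121 123 117 128 130 122 121 125 120 124 127  99
 128 133]
180 [130 120 118 128 120 123 122 121 121 127 128 121 121 128 123 122 126  89
 126 117]
186 [132 123  98  94  98  95  93  94  95 131 124 100  91  96  93  96  91  89
 129 103]
192 [130 129 127 127 130 131 130 127 125 126 124 127 128 131 126 127 127 126
 127  94]
198 [133 125 110 129 120 124 128 123 124 127 128 121 123 129 121 123 126  82
 127  87]
204 [130 129 114 125 123 125 126 123 120 129 125 124 123 124 125 121 124  85
 126  72]
210 [129 126 110 127 121 123 125 122 117 125 128 130 122 126 129 123 123  83
 123  62]
216 [123 129  95  98  97  96  96  95  92 130 117  93  94  88  94  95  95  97
 132  45]
222 [122 130 127 130 128 129 125 126 130 132 124 129 125 126 126 127 127 127
 125  31]
228 [116 132  97 125 119 128 121 125 125 127 130 125 118 127 124 126 126 106
 127  37]
234 [108 132  97 121 122 120 127 125 123 131 127 126 123 127 126 125 130 107
 128  35]
240 [ 99 128  88 102  96  92  94  97  96 128 110  94  94  96  92  90  94 109
 127  36]
246 [101 127  99  98  98  97 102  96  99 128 116  99  97  96  96  96  99 120
 124  34]
xyz [0.027 0.001 0.31 ] roll 0.001 q7 0.68 yaw 0.1
```

Pockets show as a 2x3 grid of darker cells, so insert 2 is flipped too. Grip it at the centre and carry it over.

```bash
python3 -m creep '{"xyz":[[0.027,0,0],[0.027,0,0.1],[0.027,0,0.2],[0.027,0,0.28],[0.027,0,0.305],[0.027,0,0.31],[0.027,0,0.31]],"roll":[0,0,0,0,0,0,0]}' 0.15
python3 -m creep '{"xyz":[[0,0,0],[0,0,0],[0,0,0],[0,0,0],[0,0,0],[0,0,0]],"roll":[0,0,0,0,0,0]}' 1 60
python3 -m creep '{"xyz":[[0,0,-0.1],[0,0,-0.25],[0,0,-0.4],[0,0,-0.5],[0,0,-0.5],[0,0,-0.5],[0,0,-0.5],[0,0,-0.5],[0,0,-0.5],[0,0,-0.5]],"roll":[0,0,-0.1,-0.2,-0.35,-0.5,-0.65,-0.79,-0.79,-0.79]}'
python3 -m creep '{"xyz":[[0,0,0],[0,0,0],[0,0,0],[0,0,0],[0,0,0],[0,0,0],[0,0,0],[0,0,0]],"roll":[-0.1,-0.25,-0.4,-0.55,-0.7,-0.79,-0.79,-0.79]}'
python3 - <<'E'
from h import *
st();go(.642,-.2287,.155,95.2)
E
```

```text
clock: 41.2
tool_pos: [0.4936, -0.0368, 0.0075]
ee_rot: [0.0, 0.707, 0.707, 0.0]
force: [0.1, -0.0, 0.9]
gripper_width: 0.073
grasp_force: 0.0
clock: 41.8
tool_pos: [0.4938, -0.0368, 0.0081]
ee_rot: [0.0, 0.707, 0.707, 0.001]
force: [-1.7, 1.1, 11.1]
gripper_width: 0.0567
grasp_force: 62.4
clock: 42.8
tool_pos: [0.4933, -0.037, 0.1572]
ee_rot: [0.0, 0.365, 0.931, 0.0]
force: [-0.8, -0.0, -5.8]
gripper_width: 0.0562
grasp_force: 71.8
clock: 43.6
tool_pos: [0.4933, -0.037, 0.1569]
ee_rot: [-0.0, -0.039, 0.999, -0.0]
force: [-0.1, -0.1, -5.7]
gripper_width: 0.0565
grasp_force: 71.7
43.6 [ 0.4933 -0.037   0.1569] yaw 94.5 w 0.0565 g 71.7 F [-0.1 -0.1 -5.7] q7 1.71
xyz [-0.445 -0.675  0.006] roll -0.012 q7 1.71 yaw 94.5
```

```bash
python3 -m creep '{"xyz":[[0,-0.15,0],[0,-0.3,0],[0,-0.45,0],[0,-0.6,0],[-0.1,-0.675,0],[-0.25,-0.675,0],[-0.4,-0.675,0],[-0.445,-0.675,0],[-0.445,-0.675,0],[-0.445,-0.675,0]],"roll":[0,0,0,0,0,0,0,-0.012,-0.012,-0.012]}'
python3 -m creep '{"xyz":[[0,0,0.08],[0,0,0.16],[0,0,0.2],[0,0,0.22],[0,0,0.235],[0,0,0.245],[0,0,0.25],[0,0,0.25]],"roll":[0,0,0,0,0,0,0,0]}'
python3 -m creep '{"xyz":[[0,0,0.003],[0,0,0.006],[0,0,0.008],[0,0,0.008]],"roll":[0,0,0,0]}'
```

```text
clock: 44.6
tool_pos: [0.6429, -0.2273, 0.1564]
ee_rot: [-0.001, -0.047, 0.999, 0.0]
force: [-0.1, -0.2, -6.5]
gripper_width: 0.0562
grasp_force: 71.7
clock: 45.4
tool_pos: [0.6435, -0.2277, 0.0823]
ee_rot: [0.0, -0.048, 0.999, -0.0]
force: [1.3, -0.5, -6.3]
gripper_width: 0.0563
grasp_force: 71.6
clock: 45.8
tool_pos: [0.6435, -0.2276, 0.0797]
ee_rot: [0.0, -0.048, 0.999, -0.0]
force: [-0.1, -0.1, -4.7]
gripper_width: 0.0561
grasp_force: 71.8
```

```bash
python3 -m creep '{"xyz":[[0,0,0.003],[0,0,0.003]],"roll":[0,0]}'
python3 -m creep '{"xyz":[[0,0,0],[0,0,0],[0,0,0],[0,0,0],[0,0,-0.05],[0,0,-0.15],[0,0,-0.3],[0,0,-0.4],[0,0,-0.4]],"roll":[0,0,0,0,0,0,0,0,0]}' 0.26
python3 - <<'E'
from h import *
st();w=cams.grab_frame('wrist')
g=cv2.cvtColor(w['image'],cv2.COLOR_BGR2GRAY)
for v in range(120,270,6): print(v,''.join('%x'%(g[v,x]//16) for x in range(180,450,4)))
t=cams.grab_frame('top')
for n,p,z in(('big1',(598,371),.07),('big2',(649,476),.07),('sm1',(540,485),.058)): print(n,pix(t,110+(p[0]-400)/4,165+(p[1]-300)/4,z).round(4))
for p,z in(((228,259),.07),((246,297),.07),((210,341),.07),((208,299),.058),((269,342),.058)): print(p,pix(t,p[0]*.7,p[1]*.7,z).round(4))
E
```

```text
clock: 46.0
tool_pos: [0.6435, -0.2276, 0.0795]
ee_rot: [0.0, -0.048, 0.999, -0.0]
force: [-3.9, 0.3, 6.9]
gripper_width: 0.0561
grasp_force: 73.1
clock: 46.9
tool_pos: [0.6449, -0.2282, 0.2042]
ee_rot: [0.003, -0.048, 0.999, -0.001]
force: [0.3, -0.3, 0.4]
gripper_width: 0.0631
grasp_force: 0.0
46.9 [ 0.6449 -0.2282  0.2042] yaw 95.5 w 0.0631 g 0.0 F [ 0.3 -0.3  0.4] q7 1.96
120 eeeeeeeff63111111111111111111111111111111133333333333223222232232322
126 eeeeeeefc73117777777777777777777777777777777777feeeefeeeeeeeeeeeefff
132 eeeeeefe63111777777777777777777777777777777777eeeeeeeeeeeeeeeeee8fff
138 feeeeefe6111167777777777777777777777777777777eeeeeeeeeeeeeeeeeebcfff
144 eeeeeeff611116777877777787777777777777777777eeeeeeeeeeeeeeeeeee4dfff
150 eeeeeef751111667877777777777777777777777777eeeeeeeeeeeeeeeeeeee4efff
156 eeeeeee64111156775666666666666665677ee77775777777777777788adeee5efff
162 eeeeee75111114677888888888888888887eeeeee75ffffffffffffffffffee9ffff
168 eeeee77501110367786878887888887758cedeeea75ffeeff65ffffe755fee6daaaa
174 eeee787511111157786778887877777867eddddee65ffefff55ffeff755f
[... 656 characters left out ...]
e5effe999
234 111111011101116677866666686666668aeedeee75fe888778f777775fee4efffaff
240 111111111111115678888888888888888beeeeeeeefffefefffeeefeefee5a222212
246 111111111011105677777777676677767deeeeeeeddddeeeeeeeeeeeeeeda2222222
252 11112552101010467777777777ee77777eeeeeeee01555eeeeeeeeeeeee6e1222121
258 0111553100000127777767777ceeed97beeeeeeee0115541ceeeeeeeeeeef2210000
264 11155511100011000000001111110222222222222100155511122122222101011112
big1 [0.5802 0.3505 0.07  ]
big2 [0.5077 0.3149 0.07  ]
sm1 [0.5045 0.393  0.058 ]
(228, 259) [0.5842 0.3502 0.07  ]
(246, 297) [0.5107 0.315  0.07  ]
(210, 341) [0.429  0.3832 0.07  ]
(208, 299) [0.5098 0.3913 0.058 ]
(269, 342) [0.4257 0.2736 0.058 ]
```

Both inserts sit in the pan with pockets up (brighter and darker cells show in the print-out). Each weighed about 6 N at the wrist, so probably 600 g each. Next the 400 g weights, gripped by the head.

Run:
```python
from h import *
t=cams.grab_frame('top')
print(pix(t,178*.7,244*.7,.12),pix(t,239*.7,192*.7,.09))
# brass components
g=cv2.cvtColor(t['image'],cv2.COLOR_BGR2HSV);m=((g[...,0]>15)&(g[...,0]<32)&(g[...,1]>90)&(g[...,2]>50)).astype(np.uint8)
n,l,s,c=cv2.connectedComponentsWithStats(m)
for i in range(1,n):
  if 20<s[i,4]<2000: print(s[i],c[i].round(1),pix(t,*c[i],.03).round(3))
go(.5802,.3505,.2,90); go(.5802,.3505,.2,90+40)
```

```text
[0.60566595 0.43131984 0.12      ] [0.70924575 0.32596593 0.09      ]
[479  85  15  43 133] [486.4 109.8] [ 0.787 -0.594  0.03 ]
[476 101   8  30  86] [479.1 118.5] [ 0.76  -0.568  0.03 ]
[290 173  10   4  29] [294.3 174.4] [ 0.602 -0.018  0.03 ]
[155 177  17  17 212] [163.1 185.2] [0.58  0.351 0.03 ]
[141 207  15  12 130] [147.6 211.9] [0.506 0.394 0.03 ]
[187 207  19  17 202] [196.  215.2] [0.494 0.257 0.03 ]
[209 212  30  29 667] [223.3 226. ] [0.462 0.182 0.03 ]
[141 234  19  17 218] [150.  241.8] [0.422 0.386 0.03 ]
[185 236  12  12 124] [190.5 241.7] [0.421 0.273 0.03 ]
xyz [ 0.024  1.938 -0.004] roll 0.092 q7 1.96 yaw 95.5
xyz [ 0.024  1.938 -0.004] roll -0.575 q7 1.96 yaw 95.5
```

Big weight 2 has been knocked: it is now at about (0.495,0.257). Weight 1 is unmoved at (0.580,0.351). Going to weight 1, with the tool turned so its body clears the bottle.

```bash
python3 -m creep '{"xyz":[[0,0,-0.17],[0,0.15,-0.2],[0,0.3,-0.2],[0,0.97,-0.2],[0,0.97,-0.2],[0,0.97,-0.2],[0,0.97,-0.2],[0,0.97,-0.2],[0,0.97,-0.2]],"roll":[0,0,0,0,0,0,0,0,0]}' 0.4
python3 -m creep '{"xyz":[[0.024,0.968,0],[0.024,0.968,0],[0.024,0.968,0],[0.024,0.968,0],[0.024,0.968,0],[0.024,0.968,0],[0.024,0.968,0],[0.024,0.968,0],[0.024,0.968,0.15],[0.024,0.968,0.15]],"roll":[-1,-1,-1,-1,-1,-1,-1,-1,-1,-1]}'
cat >> h.py <<'E'
def brass(w,x,y,h=.07):
  """brass pixels near a weight; head top estimate from template of projected head circle"""
  g=cv2.cvtColor(w['image'],cv2.COLOR_BGR2HSV);m=((g[...,0]>12)&(g[...,0]<34)&(g[...,1]>80)&(g[...,2]>40)).astype(np.uint8)
  n,l,s,c=cv2.connectedComponentsWithStats(m)
  for i in range(1,n):
    if s[i,4]>150: print(s[i].tolist(),c[i].round(0),'z.035:',pix(w,*c[i],.035).round(3))
  print('pred head',proj(w,[x,y,h]).round(0),'foot',proj(w,[x,y,0]).round(0))
E
python3 - <<'E'
from h import *
st();w=cams.grab_frame('wrist');brass(w,.580,.351);go(.58,.351,.043,163)
E
```

```text
clock: 47.95
tool_pos: [0.615, 0.0629, 0.258]
ee_rot: [-0.001, -0.049, 0.999, -0.0]
force: [-0.1, -1.1, -0.2]
gripper_width: 0.0513
grasp_force: 0.0
clock: 48.95
tool_pos: [0.5797, 0.3472, 0.2092]
ee_rot: [-0.004, -0.538, 0.843, -0.001]
force: [-0.4, 0.5, -0.2]
gripper_width: 0.0512
grasp_force: 0.0
49.0 [0.5797 0.3472 0.2092] yaw 155.2 w 0.0512 g 0.0 F [-0.4  0.5 -0.2] q7 2.0
[281, 0, 76, 41, 2397] [317.  16.] z.035: [0.478 0.213 0.035]
[368, 42, 48, 41, 1247] [392.  61.] z.035: [0.426 0.279 0.035]
[294, 50, 51, 54, 1596] [318.  77.] z.035: [0.497 0.262 0.035]
[395, 140, 64, 47, 1889] [426. 164.] z.035: [0.426 0.39  0.035]
[257, 170, 45, 48, 1278] [279. 194.] z.035: [0.582 0.353 0.035]
[339, 184, 34, 35, 903] [355. 200.] z.035: [0.51  0.395 0.035]
pred head [280. 199.] foot [280. 184.]
xyz [-0.011  0.005  0.564] roll -0.13 q7 2.0 yaw 155.2
```

```bash
python3 -m creep '{"xyz":[[-0.014,0.01,0],[-0.014,0.01,0.12],[-0.014,0.01,0.26],[-0.014,0.01,0.4],[-0.014,0.01,0.5],[-0.014,0.01,0.55],[-0.014,0.01,0.564],[-0.014,0.01,0.564]],"roll":[-0.13,-0.13,-0.13,-0.13,-0.13,-0.13,-0.13,-0.13]}'
python3 -m creep '{"xyz":[[0,0,0],[0,0,0],[0,0,0],[0,0,0],[0,0,0],[0,0,0]],"roll":[0,0,0,0,0,0]}' 1 60
python3 -m creep '{"xyz":[[0,0,-0.1],[0,0,-0.25],[0,0,-0.4],[0,0,-0.5],[0,0,-0.5],[0,0,-0.5]],"roll":[0,0,0,0,0,0]}'
python3 - <<'E'
from h import *
st();go(.602,.198,.185)
E
```

```text
clock: 49.8
tool_pos: [0.5801, 0.3555, 0.0458]
ee_rot: [0.001, -0.597, 0.803, -0.0]
force: [-0.1, -0.3, 0.7]
gripper_width: 0.0514
grasp_force: 0.0
clock: 50.4
tool_pos: [0.5802, 0.3557, 0.0459]
ee_rot: [0.001, -0.597, 0.802, -0.0]
force: [2.4, -1.4, 9.4]
gripper_width: 0.0219
grasp_force: 58.2
clock: 51.0
tool_pos: [0.5791, 0.3554, 0.1944]
ee_rot: [-0.0, -0.597, 0.802, -0.0]
force: [-0.5, 0.5, -4.7]
gripper_width: 0.0221
grasp_force: 59.9
51.0 [0.5791 0.3554 0.1944] yaw 163.3 w 0.0221 g 59.9 F [-0.5  0.5 -4.7] q7 2.11
xyz [ 0.481 -0.224  0.032] roll None q7 2.11 yaw 163.3
```

```bash
python3 -m creep '{"xyz":[[0.12,-0.05,0],[0.24,-0.11,0],[0.36,-0.17,0],[0.46,-0.21,0],[0.46,-0.21,0],[0.46,-0.21,0],[0.46,-0.21,0.05],[0.46,-0.21,0.09],[0.46,-0.21,0.11],[0.46,-0.21,0.11]],"roll":[0,0,0,0,0,0,0,0,0,0]}'
python3 -m creep '{"xyz":[[0,0,0.006],[0,0,0.012],[0,0,0.018],[0,0,0.018]],"roll":[0,0,0,0]}'
python3 - <<'E'
from h import *
st()
E
```

```text
clock: 52.0
tool_pos: [0.5995, 0.2056, 0.1602]
ee_rot: [-0.001, -0.597, 0.802, 0.0]
force: [0.5, -0.6, -3.9]
gripper_width: 0.022
grasp_force: 60.1
clock: 52.4
tool_pos: [0.6, 0.2052, 0.1559]
ee_rot: [-0.0, -0.597, 0.802, -0.0]
force: [-1.1, 0.2, -4.0]
gripper_width: 0.022
grasp_force: 60.1
52.4 [0.6    0.2052 0.1559] yaw 163.3 w 0.022 g 60.1 F [-1.1  0.2 -4. ] q7 2.27
```

```bash
python3 -m creep '{"xyz":[[0,0,0.005],[0,0,0.01],[0,0,0.01]],"roll":[0,0,0]}'
python3 -m creep '{"xyz":[[0,0,0.004],[0,0,0.007],[0,0,0.007]],"roll":[0,0,0]}'
```

```text
clock: 52.7
tool_pos: [0.6003, 0.2053, 0.1533]
ee_rot: [0.0, -0.597, 0.802, -0.0]
force: [0.9, -0.3, 4.7]
gripper_width: 0.0216
grasp_force: 60.8
clock: 53.0
tool_pos: [0.6003, 0.2053, 0.1512]
ee_rot: [0.0, -0.597, 0.802, -0.0]
force: [-0.6, 0.2, 4.8]
gripper_width: 0.0219
grasp_force: 60.9
```

The pan gives way at about 880 g on its side. With the stop at 314 g of excess, the load is about 1200 g, so three big weights.

```bash
python3 -m creep '{"xyz":[[0,0,-0.005],[0,0,-0.01],[0,0,-0.01]],"roll":[0,0,0]}'
python3 -m creep '{"xyz":[[0,0,0],[0,0,0],[0,0,0],[0,0,0],[0,0,-0.1],[0,0,-0.2],[0,0,-0.3],[0,0,-0.3]],"roll":[0,0,0,0,0,0,0,0]}' 0.45
python3 - <<'E'
from h import *
st();go(.497,.262,.2,120);t=cams.grab_frame('top')
brass(t,.6,.205,.18)
E
```

```text
clock: 53.3
tool_pos: [0.6003, 0.2052, 0.1544]
ee_rot: [0.0, -0.597, 0.802, -0.0]
force: [1.3, -0.5, 4.6]
gripper_width: 0.022
grasp_force: 60.8
clock: 54.1
tool_pos: [0.6011, 0.2058, 0.2475]
ee_rot: [0.003, -0.597, 0.802, -0.001]
force: [0.3, -0.2, -0.6]
gripper_width: 0.0468
grasp_force: 0.0
54.1 [0.6011 0.2058 0.2475] yaw 163.3 w 0.0468 g 0.0 F [ 0.3 -0.2 -0.6] q7 2.31
xyz [-0.079  0.387  0.157] roll 0.722 q7 2.31 yaw 163.3
[0, 0, 110, 11, 569] [38.  3.] z.035: [1.17  0.766 0.035]
[124, 75, 25, 28, 277] [137.  90.] z.035: [0.862 0.432 0.035]
[62, 79, 29, 25, 299] [77. 93.] z.035: [0.862 0.613 0.035]
[479, 83, 15, 45, 173] [486. 108.] z.035: [ 0.789 -0.591  0.035]
[431, 119, 40, 35, 541] [449. 138.] z.035: [ 0.701 -0.468  0.035]
[118, 165, 19, 18, 193] [129. 174.] z.035: [0.613 0.448 0.035]
[141, 233, 19, 18, 238] [150. 242.] z.035: [0.422 0.385 0.035]
pred head [207. 166.] foot [216. 179.]
```

```bash
python3 -m creep '{"xyz":[[-0.08,0.387,0],[-0.08,0.387,0],[-0.08,0.387,0],[-0.08,0.387,0.05],[-0.08,0.387,0.1],[-0.08,0.387,0.15],[-0.08,0.387,0.15],[-0.08,0.387,0.15]],"roll":[0.72,0.72,0.72,0.72,0.72,0.72,0.72,0.72]}' 0.4
python3 - <<'E'
from h import *
st();w=cams.grab_frame('wrist');brass(w,.497,.262)
t=cams.grab_frame('top');brass(t,.6,.205,.18)
go(.497,.262,.045)
E
```

```text
clock: 54.95
tool_pos: [0.4956, 0.2614, 0.1988]
ee_rot: [-0.0, -0.26, 0.966, -0.0]
force: [0.1, -0.6, 0.1]
gripper_width: 0.0515
grasp_force: 0.0
55.0 [0.4956 0.2614 0.1988] yaw 120.2 w 0.0515 g 0.0 F [ 0.1 -0.6  0.1] q7 1.51
[189, 77, 91, 94, 4552] [234. 124.] z.035: [0.461 0.19  0.035]
[310, 117, 37, 35, 856] [329. 134.] z.035: [0.422 0.276 0.035]
[262, 167, 36, 42, 1348] [279. 187.] z.035: [0.494 0.261 0.035]
[389, 169, 60, 44, 1898] [418. 191.] z.035: [0.424 0.389 0.035]
[356, 232, 40, 44, 990] [377. 254.] z.035: [0.505 0.394 0.035]
[124, 258, 61, 41, 1587] [154. 277.] z.035: [0.658 0.19  0.035]
pred head [279. 199.] foot [279. 183.]
[0, 0, 112, 11, 572] [39.  3.] z.035: [1.17  0.765 0.035]
[124, 75, 25, 27, 271] [137.  89.] z.035: [0.863 0.432 0.035]
[62, 78, 29, 27, 315] [77. 93.] z.035: [0.862 0.613 0.035]
[479, 83, 15, 45, 173] [486. 108.] z.035: [ 0.79  -0.591  0.035]
[431, 119, 40, 36, 436] [452. 140.] z.035: [ 0.693 -0.476  0.035]
[202, 161, 18, 18, 232] [211. 170.] z.035: [0.62  0.216 0.035]
[209, 212, 30, 30, 686] [223. 226.] z.035: [0.461 0.181 0.035]
[415, 243, 22, 25, 158] [426. 254.] z.035: [ 0.371 -0.378  0.035]
pred head [207. 166.] foot [216. 179.]
xyz [-0.004 -0.     0.515] roll None q7 1.51 yaw 120.1
```

```bash
python3 -m creep '{"xyz":[[0,0,0.12],[0,0,0.26],[0,0,0.4],[0,0,0.48],[0,0,0.51],[0,0,0.515],[0,0,0.515]],"roll":[0,0,0,0,0,0,0]}'
python3 -m creep '{"xyz":[[0,0,0],[0,0,0],[0,0,0],[0,0,0],[0,0,0],[0,0,0]],"roll":[0,0,0,0,0,0]}' 1 60
python3 -m creep '{"xyz":[[0,0,-0.1],[0,0,-0.25],[0,0,-0.4],[0,0,-0.52],[0,0,-0.52],[0,0,-0.52]],"roll":[0,0,0,0,0,0]}'
python3 - <<'E'
from h import *
st();go(.563,.128,.2)
E
```

```text
clock: 55.75
tool_pos: [0.4962, 0.2618, 0.0456]
ee_rot: [0.001, -0.26, 0.966, 0.0]
force: [-0.6, 0.6, 0.8]
gripper_width: 0.0514
grasp_force: 0.0
clock: 56.35
tool_pos: [0.4962, 0.2619, 0.0456]
ee_rot: [0.001, -0.26, 0.966, 0.0]
force: [-1.8, 0.3, 9.9]
gripper_width: 0.0221
grasp_force: 58.2
clock: 56.95
tool_pos: [0.4956, 0.2614, 0.2006]
ee_rot: [0.0, -0.26, 0.966, 0.0]
force: [-0.5, -0.3, -4.7]
gripper_width: 0.0223
grasp_force: 59.8
57.0 [0.4956 0.2614 0.2006] yaw 120.1 w 0.0223 g 59.8 F [-0.5 -0.3 -4.7] q7 1.51
xyz [ 0.029 -0.497  0.002] roll None q7 1.51 yaw 120.1
```

```bash
python3 -m creep '{"xyz":[[0.01,-0.15,0],[0.02,-0.3,0],[0.025,-0.43,0],[0.029,-0.497,0],[0.029,-0.497,0],[0.029,-0.497,0.05],[0.029,-0.497,0.1],[0.029,-0.497,0.135],[0.029,-0.497,0.145],[0.029,-0.497,0.145]],"roll":[0,0,0,0,0,0,0,0,0,0]}'
python3 -m creep '{"xyz":[[0,0,0.003],[0,0,0.006],[0,0,0.009],[0,0,0.009]],"roll":[0,0,0,0]}'
python3 - <<'E'
from h import *
st()
E
```

```text
clock: 57.95
tool_pos: [0.5627, 0.1284, 0.1564]
ee_rot: [-0.001, -0.26, 0.966, -0.0]
force: [-0.6, -0.3, -2.7]
gripper_width: 0.0218
grasp_force: 60.1
clock: 58.35
tool_pos: [0.5631, 0.1282, 0.1544]
ee_rot: [0.0, -0.26, 0.966, -0.0]
force: [-0.4, 0.1, -2.2]
gripper_width: 0.022
grasp_force: 60.2
58.4 [0.5631 0.1282 0.1544] yaw 120.1 w 0.022 g 60.2 F [-0.4  0.1 -2.2] q7 1.74
```

```bash
python3 -m creep '{"xyz":[[0,0,0.004],[0,0,0.007],[0,0,0.007],[0,0,0.007]],"roll":[0,0,0,0]}'
python3 -m creep '{"xyz":[[0,0,0.004],[0,0,0.007],[0,0,0.007],[0,0,0.007]],"roll":[0,0,0,0]}'
```

```text
clock: 58.75
tool_pos: [0.563, 0.1284, 0.1522]
ee_rot: [0.0, -0.26, 0.966, 0.0]
force: [-1.2, 1.9, 1.3]
gripper_width: 0.0221
grasp_force: 60.6
clock: 59.15
tool_pos: [0.563, 0.1283, 0.15]
ee_rot: [0.0, -0.26, 0.966, 0.0]
force: [-1.4, 2.8, 1.8]
gripper_width: 0.0221
grasp_force: 60.7
```

```bash
python3 -m creep '{"xyz":[[0,0,-0.004],[0,0,-0.008],[0,0,-0.008]],"roll":[0,0,0]}'
python3 -m creep '{"xyz":[[0,0,0],[0,0,0],[0,0,0],[0,0,0],[0,0,-0.1],[0,0,-0.2],[0,0,-0.3],[0,0,-0.3]],"roll":[0,0,0,0,0,0,0,0]}' 0.45
python3 - <<'E'
from h import *
st();go(.425,.389,.2,120)
E
```

```text
clock: 59.45
tool_pos: [0.5631, 0.1281, 0.1526]
ee_rot: [0.0, -0.26, 0.966, -0.0]
force: [0.0, 1.6, 1.6]
gripper_width: 0.0222
grasp_force: 60.7
clock: 60.25
tool_pos: [0.5642, 0.1284, 0.2458]
ee_rot: [0.003, -0.26, 0.966, -0.0]
force: [0.6, -0.2, -1.1]
gripper_width: 0.0469
grasp_force: 0.0
60.2 [0.5642 0.1284 0.2458] yaw 120.1 w 0.0469 g 0.0 F [ 0.6 -0.2 -1.1] q7 1.76
xyz [-0.034  0.984  0.151] roll 0.002 q7 1.76 yaw 120.1
```

```bash
python3 -m creep '{"xyz":[[-0.034,0.984,0],[-0.034,0.984,0],[-0.034,0.984,0],[-0.034,0.984,0],[-0.034,0.984,0],[-0.034,0.984,0.05],[-0.034,0.984,0.1],[-0.034,0.984,0.15],[-0.034,0.984,0.15],[-0.034,0.984,0.15]],"roll":[0,0,0,0,0,0,0,0,0,0]}' 0.4
python3 - <<'E'
from h import *
st();w=cams.grab_frame('wrist');brass(w,.425,.389);go(.425,.389,.045)
t=cams.grab_frame('top');cv2.imwrite('pics/t.png',crop(t,170,120,130,97,6))
g=t['image'].astype(int);brass(t,.563,.128,.18)
E
```

```text
clock: 61.25
tool_pos: [0.4238, 0.3885, 0.1975]
ee_rot: [-0.0, -0.26, 0.966, -0.0]
force: [0.0, -0.0, 0.9]
gripper_width: 0.0508
grasp_force: 0.0
61.2 [0.4238 0.3885 0.1975] yaw 120.1 w 0.0508 g 0.0 F [ 0.  -0.   0.9] q7 1.26
[53, 75, 94, 95, 4874] [ 99. 123.] z.035: [0.455 0.201 0.035]
[168, 115, 42, 36, 1028] [188. 133.] z.035: [0.419 0.282 0.035]
[264, 168, 37, 43, 1363] [282. 188.] z.035: [0.421 0.391 0.035]
[235, 232, 34, 44, 941] [251. 253.] z.035: [0.503 0.398 0.035]
[0, 262, 17, 48, 700] [  7. 284.] z.035: [0.68  0.171 0.035]
pred head [279. 199.] foot [279. 183.]
xyz [-0.004 -0.     0.51 ] roll None q7 1.26 yaw 120.1
[0, 0, 109, 11, 581] [38.  3.] z.035: [1.17  0.768 0.035]
[124, 75, 24, 27, 278] [137.  90.] z.035: [0.863 0.432 0.035]
[62, 78, 29, 26, 313] [77. 93.] z.035: [0.862 0.614 0.035]
[479, 83, 15, 45, 171] [486. 108.] z.035: [ 0.79  -0.591  0.035]
[432, 119, 39, 35, 555] [450. 137.] z.035: [ 0.702 -0.47   0.035]
[202, 161, 18, 18, 226] [211. 169.] z.035: [0.621 0.216 0.035]
[118, 165, 19, 18, 185] [129. 174.] z.035: [0.612 0.448 0.035]
[232, 175, 18, 19, 213] [241. 184.] z.035: [0.577 0.132 0.035]
[209, 212, 30, 30, 692] [223. 226.] z.035: [0.461 0.181 0.035]
[141, 233, 19, 18, 236] [150. 242.] z.035: [0.422 0.385 0.035]
pred head [238. 180.] foot [243. 191.]
```

Two weights are on the pan. Weight 3 is under the tool.

```bash
python3 -m creep '{"xyz":[[0,0,0.12],[0,0,0.26],[0,0,0.4],[0,0,0.48],[0,0,0.505],[0,0,0.51],[0,0,0.51]],"roll":[0,0,0,0,0,0,0]}'
python3 -m creep '{"xyz":[[0,0,0],[0,0,0],[0,0,0],[0,0,0],[0,0,0],[0,0,0]],"roll":[0,0,0,0,0,0]}' 1 60
python3 -m creep '{"xyz":[[0,0,-0.1],[0,0,-0.25],[0,0,-0.4],[0,0,-0.55],[0,0,-0.67],[0,0,-0.67],[0,0,-0.67]],"roll":[0,0,0,0,0,0,0]}'
python3 - <<'E'
from h import *
st();go(.649,.13,.245,100)
E
```

```text
clock: 62.05
tool_pos: [0.4242, 0.3891, 0.0457]
ee_rot: [0.001, -0.26, 0.966, 0.0]
force: [0.4, -0.3, 0.0]
gripper_width: 0.0508
grasp_force: 0.0
clock: 62.65
tool_pos: [0.424, 0.3893, 0.0455]
ee_rot: [0.001, -0.26, 0.966, 0.001]
force: [-1.2, 1.7, 10.2]
gripper_width: 0.0222
grasp_force: 58.2
clock: 63.35
tool_pos: [0.4235, 0.3885, 0.2455]
ee_rot: [0.0, -0.26, 0.966, 0.0]
force: [-0.5, -0.4, -4.7]
gripper_width: 0.0222
grasp_force: 59.9
63.4 [0.4235 0.3885 0.2455] yaw 120.1 w 0.0222 g 59.9 F [-0.5 -0.4 -4.7] q7 1.27
xyz [-0.218 -1.122  0.002] roll 0.335 q7 1.27 yaw 120.1
```

```bash
python3 -m creep '{"xyz":[[-0.03,-0.15,0],[-0.06,-0.3,0],[-0.09,-0.45,0],[-0.12,-0.6,0],[-0.15,-0.75,0],[-0.18,-0.9,0],[-0.218,-1,0],[-0.218,-1,0],[-0.218,-1,0]],"roll":[0,0,0,0,0,0,0,0,0]}'
python3 -m creep '{"xyz":[[0,-0.122,0],[0,-0.122,0],[0,-0.122,0.1],[0,-0.122,0.2],[0,-0.122,0.27],[0,-0.122,0.3],[0,-0.122,0.31],[0,-0.122,0.315],[0,-0.122,0.315]],"roll":[0,0,0,0,0,0,0,0,0]}'
python3 -m creep '{"xyz":[[0,0,0.01],[0,0,0.02],[0,0,0.03],[0,0,0.03],[0,0,0.03]],"roll":[0,0,0,0,0]}'
python3 -m creep '{"xyz":[[0,0,0.01],[0,0,0.02],[0,0,0.028],[0,0,0.028],[0,0,0.028]],"roll":[0,0,0,0,0]}'
```

```text
clock: 64.25
tool_pos: [0.6304, 0.1616, 0.2433]
ee_rot: [-0.002, -0.26, 0.966, 0.0]
force: [-0.4, 0.7, -3.5]
gripper_width: 0.0221
grasp_force: 60.0
clock: 65.15
tool_pos: [0.6494, 0.1306, 0.1517]
ee_rot: [0.001, -0.26, 0.966, -0.0]
force: [-0.9, 1.8, -2.0]
gripper_width: 0.0221
grasp_force: 60.6
clock: 65.65
tool_pos: [0.6491, 0.1303, 0.1419]
ee_rot: [-0.0, -0.26, 0.966, -0.0]
force: [-0.5, 1.2, -0.5]
gripper_width: 0.0222
grasp_force: 60.6
clock: 66.15
tool_pos: [0.6492, 0.1303, 0.1335]
ee_rot: [-0.0, -0.26, 0.966, -0.0]
force: [-0.2, 1.8, 1.0]
gripper_width: 0.0218
grasp_force: 60.7
```

```bash
python3 -m creep '{"xyz":[[0,0,-0.005],[0,0,-0.01],[0,0,-0.01],[0,0,-0.01]],"roll":[0,0,0,0]}'
python3 -m creep '{"xyz":[[0,0,0],[0,0,0],[0,0,0],[0,0,0],[0,0,-0.1],[0,0,-0.2],[0,0,-0.38],[0,0,-0.38]],"roll":[0,0,0,0,0,0,0,0]}' 0.4
python3 -m creep '{"xyz":[[0,0.15,0],[0,0.3,0],[0,0.45,0],[0,0.6,0],[0,0.75,0],[0,0.8,0],[0,0.8,0],[0,0.8,0],[0,0.8,0],[0,0.8,0]],"roll":[0,0,0,0,0,0,0,0,0,0]}'
python3 - <<'E'
from h import *
st();s=cams.grab_frame('scene');t=cams.grab_frame('top');w=cams.grab_frame('wrist')
cv2.imwrite('pics/final.png',np.hstack([crop(s,215,170,50,75,8),np.vstack([crop(t,230,120,100,75,4),crop(t,315,120,100,75,4)])]))
E
```

```text
clock: 66.55
tool_pos: [0.6492, 0.1304, 0.1366]
ee_rot: [0.0, -0.26, 0.966, -0.0]
force: [-0.4, 0.5, -0.8]
gripper_width: 0.0222
grasp_force: 60.8
clock: 67.35
tool_pos: [0.6508, 0.1307, 0.2562]
ee_rot: [0.004, -0.26, 0.966, -0.0]
force: [0.5, 0.6, -0.4]
gripper_width: 0.0511
grasp_force: 0.0
clock: 68.35
tool_pos: [0.5294, 0.3368, 0.2505]
ee_rot: [0.0, -0.259, 0.966, -0.0]
force: [0.2, -0.1, -0.5]
gripper_width: 0.0514
grasp_force: 0.0
68.3 [0.5294 0.3368 0.2505] yaw 120.0 w 0.0514 g 0.0 F [ 0.2 -0.1 -0.5] q7 1.44
```

View pics/final.png

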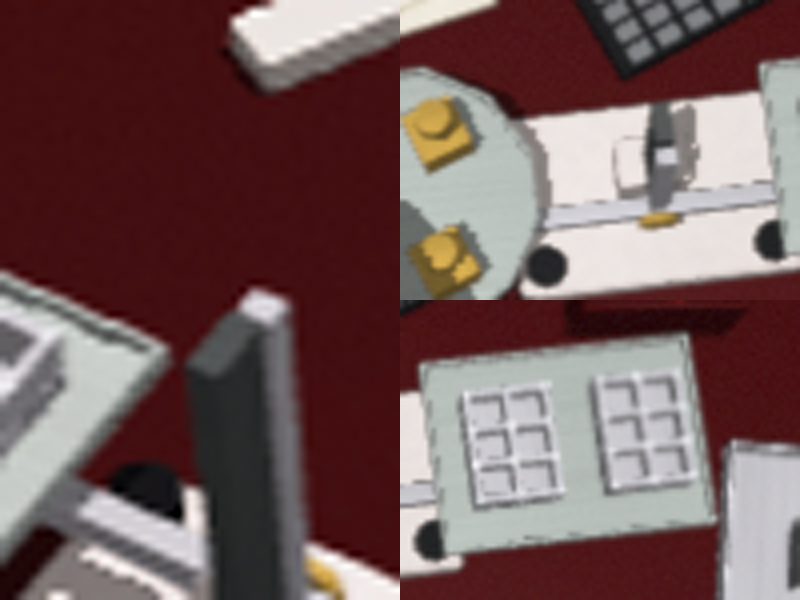

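Both inserts show their pockets in the pan, and the pointer (light, top at (265,305)) stands close to the index bar (225,345). I'll measure its shift against the unloaded level picture numerically.

Run:
```python
from h import *
s=cams.grab_frame('scene');cur=crop(s,190,180,100,75,4);ref=cv2.imread('pics/c4.png')[300:600,0:400]
def match(x0,y0,x1,y1):
  T=ref[y0:y1,x0:x1];m=cv2.matchTemplate(cur[y0-24:y1+24,x0-24:x1+24],T,cv2.TM_CCOEFF_NORMED);_,v,_,l=cv2.minMaxLoc(m);return (l[0]-24)/4,(l[1]-24)/4,round(v,3)
print('pan edge',match(60,80,185,150),match(70,130,185,215));print('pointer top',match(222,100,248,160),'index',match(195,112,222,170)); print('roundpan',match(330,270,376,276) if 0 else '')
# prediction of pixel shift per 0.018 rad
p=np.array([.6,-.095,.096]);print(proj(s,p+[0,0,.00306])-proj(s,p))
q=np.array([.612,-.016,.207]);print('pointer shift for +0.018 (y by .002)',proj(s,q+[0,.002,0])-proj(s,q))
```

```text
pan edge (0.5, 0.0, 0.893) (0.75, 0.0, 0.843)
pointer top (-0.5, 0.25, 0.795) index (0.25, 0.0, 0.992)
roundpan 
[-0.10610777 -0.73890617]
pointer shift for +0.018 (y by .002) [0.64985361 0.35162002]
```

Run:
```python
from h import *
go(.603,-.016,.262,95.2)
```

```text
xyz [ 0.377 -1.143 -0.038] roll 0.415 q7 1.44 yaw 120.1
```

```bash
python3 -m creep '{"xyz":[[0.1,-0.15,-0.04],[0.377,-1,-0.04],[0.377,-1,-0.04],[0.377,-1,-0.04],[0.377,-1,-0.04],[0.377,-1,-0.04],[0.377,-1,-0.04],[0.377,-1,-0.04],[0.377,-1,-0.04],[0.377,-1,-0.04]],"roll":[0,0.1,0.2,0.3,0.415,0.415,0.415,0.415,0.415,0.415]}' 0.2
python3 -m creep '{"xyz":[[0,-0.12,0],[0,-0.12,0],[0,-0.12,0],[0,-0.12,0],[0,-0.12,0],[0,-0.12,0]],"roll":[0,0,0,0,0,0]}'
python3 - <<'E'
from h import *
st();w=cams.grab_frame('wrist');cv2.imwrite('pics/wp.png',w['image'])
print(proj(w,(.62,-.016,.21)),proj(w,(.61,-.016,.207)))
u,v=proj(w,(.615,-.016,.208)).astype(int)
g=cv2.cvtColor(w['image'],cv2.COLOR_BGR2GRAY)
print(u-36)
for y in range(v-40,v+44,3): print(y,' '.join('%3d'%g[y,x] for x in range(u-36,u+36,2)))
E
```

```text
clock: 69.55
tool_pos: [0.5813, 0.0229, 0.2625]
ee_rot: [-0.0, -0.046, 0.999, 0.0]
force: [0.5, -0.8, -0.5]
gripper_width: 0.0683
grasp_force: 0.0
clock: 70.15
tool_pos: [0.5847, -0.0134, 0.2625]
ee_rot: [-0.0, -0.046, 0.999, 0.0]
force: [-0.4, -0.5, -0.0]
gripper_width: 0.0681
grasp_force: 0.0
70.2 [ 0.5847 -0.0134  0.2625] yaw 95.3 w 0.0681 g 0.0 F [-0.4 -0.5 -0. ] q7 1.65
[270.95883462 270.28652105] [272.23546428 255.8925223 ]
235
222 160 158 160 155 156 157 158 156 154 159 159 142 154 159 161 159 162 163 151 130 129 133 131 130 131 157 159 158 159 158 156 152 229 254 253 253
225 159 157 157 156 155 156 156 156 154 159 157 149 155 164 160 164 160 163 146 133 132 133 132 133 133 155 160 161 159 156 160 153 226 254 252 253
228 158 157 156 157 161 157 159 159 157 159 156 147 157 163 160 164 163 162 139 132 136 131 134 132 138 150 160 158 156 159 160 156 226 253 252 252
231 157 159 157 162 158 156 159 156 158 159 158 144 157 160 165 160 159 160 122 132 106 104 100 105 102 138 158 157 160 159 160 150 228 254 252 251
234 155 161 158 158 157 158 159 156 159 161 156 146 160 163 159 161 16
[... 2781 characters left out ...]
 150  77  18  94 171 167 167 170 140  48  54  52  53  55  52  51  66 171 164  52  28  27  25  16  24  42  38
294  50  25  16  10  32  79  83  81 135 163 163  40  20 134 149 101  38  28  46  48  50  53  47  48  44  64 168 168 132  28  29  27  26  19  37  36
297  68  83  67  23   9  69  77 135 166 168 146  84  28  25  53 132 156 173 151 153 128  31  31 146 160 122  75  34  41  51  28  31  28  29  20  42
300 168 170 171 123  24  34 123 107  36  36  53 130 111  21  52 171 164 162 168 171 170  62  30  26  33  88 132 164 169 169  74  27  27  26  21  28
303 168 172 147 102  29  29  31 137 158 167 168 161 167  80  18  96 171 131  65  30  35  95  45  21  89 168 165 164 161 169 165  38  29  25  25  20
```

The pointer top spans columns 269–286.5 and the index bar 270–286. That is in line to within about 0.4 mm, or roughly 0.004 rad. The clip is in the tray, both inserts lie pockets up, and the robot touches nothing, so I'm handing in.

```bash
python3 -c "
from station import r
print(r.sign_off())"
```

```text
the job is handed in; nothing more can be done
None
```

The job is done and handed in: the clip stands in the tray, both inserts lie pockets up in the rectangular pan, and three 400 g weights on the round pan hold the beam level, with the pointer within about 0.4 mm of the index bar.

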